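# Reset a control box under its stay-held lid

### The job

Raise the clear lid of the control box by its bar handle until the folding stay on its left side locks and holds the lid up, without straining the stay, then press the reset button inside fully down. Then break the stay at its elbow by the stay's pull rod and lower the lid under control, never letting it drop, until it is fully shut; leave the things lying around where they are.

Things in the scene. Friction and masses are not known exactly. Their poses are not given: they have to be found in the camera images.
- box: Fixed grey control box (170 deep along x, 220 wide along y, walls 5, rim 113 above the work surface) on an orange base plate 250 x 260 x 8. Origin: centre of the plate's underside. Its -x side is the front (towards the robot), z up. The lid's hinge line runs along y at the back; the stay is on its left (+y) side.
- lid_hinge (a point): Middle of the lid's hinge line: 85 behind the box's centre (box +x), 117 above the work surface. Axes as the box.
- lid (a joint): Lid angle, rad: 0 shut, grows as the front edge rises. Clear pane in an aluminium frame, 170 from hinge to front edge, 220 wide, 8 thick, about 0.65 kg; only the stay holds it up, unlocked it falls. The stay goes straight (end of travel, firm stop) somewhere between 1.05 and 1.5 rad, depending on how the stay was set, not known beforehand; locked, the lid rests about 0.03 rad below that.
- lid_handle (a point): Middle of the lid's handle: a straight round bar of 12 diameter, 110 long, parallel to the hinge line, 40 ahead of the lid's front edge, so 210 from the hinge line and on its level when shut. The bar may turn between gripping fingers as the lid rises. Axes turn with the lid.
- elbow (a joint): Angle of the stay's elbow, rad: near 0 folded (lid shut, elbow to the front, box -x), 2.62 stay straight, 2.97 locked (over centre, against its stop). Two links of 68.9: the upper is pinned to the lid's left edge, somewhere near its middle. A light spring swings the elbow over centre only once the lid is raised to the very end of its travel.
- stay_grip (a point): Grip point on the axis of the stay's pull rod: 12 diameter with a free-turning sleeve, sticking 80 out sideways (+y) from the elbow, disc on its end; 66 out from the box wall, 20 of rod free each way. It moves on a 68.9 circle about stay_foot, square to the hinge line: locked, nearly above the foot; break it to the front (box -x), then guide it round and down, ending in front of the foot.
- stay_foot (a point): Pivot of the stay's lower link on the box's left wall, 85 ahead of the hinge line, 30 to 34 below it (y = +118 in the box frame). Clamped by friction in an upright slot: it drags if the stay is pulled or pushed with over about 32 N, which about 12 N at the lid handle does with the stay straight. It must not shift (2 at most).
- reset_top (a point): Top of the reset button: a round steel spring button of 26 diameter inside the box, 50 to the front of the box's centre and 30 to the right, on a grey module; travel 6 downwards, fully down at about 5 N. The open lid leans back over the rear of the box; lean the tool back to the robot a little to clear it.
- reset (a joint): Travel of the reset button, m: 0 up, 0.006 fully down. It springs back.
- pendant: Bystander: black hand pendant 150 x 85 x 35, lying to the front and right of the box. Origin: centre of its underside.
- spray: Bystander: upright aluminium spray can, 52 diameter, 150 high, right of the box. Origin: centre of its underside.
- tray: Bystander: small grey open screw tray 110 x 80 x 30, to the left of the box. Origin: centre of its underside.

How it is judged:
By the outcome, as a careful person would: the job done as asked, in the order asked, and still so for the second after the job is handed in, with the robot touching nothing.
It also fails if it takes over 72 s, if anything falls off the work surface, if the arm or the gripper's body presses on something with over 40 N, if the wrist force passes 120 N, or if a joint passes its speed limit or range.

### The arm

A 7-joint arm with a two-finger parallel gripper is mounted at the origin on the work surface. World frame = base frame: x ahead of the robot, y to its left, z up, the work surface at z = 0. Lengths are in m, angles in rad, forces in N, time in s.
With the tool pointing down it reaches from about 0.425 to 0.925 m from the base axis. Payload 6.8 kg.
Tool frame: the origin (TCP) lies midway between the tips of the shut fingers; the grasp point (between the pads) lies 19 mm behind it; y points along the fingers, z is the direction in which the jaws open and shut, and the axes are right-handed (so a half turn about y gives the same grasp; the last joint's range is limited). The gripper opens to 85 mm and grips with 20 to 120 N. Pads are 22 mm wide; open, the fingers measure 114 mm over their backs; the gripper's body (76 mm by 85 mm) begins 54 mm behind the grasp point. The pads swing forward as they close: fully open they stand 13 mm farther back than shut.
Start: joints at [-1.402, 0.477, 0.022, 1.555, -0.011, 1.109, -0.083], TCP at [0.184, 0.649, 0.231] pointing down, gripper open.
Joint ranges: [-2.96, 2.96], [-0.34, 2.1], [-1.41, 1.46], [0.24, 2.44], [-1.37, 4.51], [0.17, 1.92], [-2.96, 2.96]. Speed limits (rad/s): [2.39, 2.39, 3.14, 3.14, 3.14, 3.14, 3.14].

### API

Orientations are given as a rotation vector (axis times angle).
In Python, from bench import r gives the robot as it stands.
- The arm moves only by the tool send_rows, never from a script. Its argument "rows" is text: rows parted by semicolons, each of 6 numbers parted by spaces: the shift along the world's x, y, z in m, then the turn, a rotation vector about the world's x, y, z in rad. A call has 1 to 20 rows; each row shifts and turns the commanded pose from where the row before left it; what a row does not reach is not made up. A row lasts 1/10 s, in which the tool goes at most 50 mm and 8.59 degrees, less where a joint would pass 70% of its speed; a pose out of reach is approached as far as the arm can. A call is refused whole if a number of a shift passes 0.05 or a number of a turn 0.15, either way. A call with a gripper value outside its range is refused whole. "grip" is the finger opening in m, from 0 to 0.0854, set as the call begins (left out, the last holds). The fingers move at their own pace and stop on an object; "grip_force" is the grip in N (left out, the last holds). Time passes only in rows, so rows that do not move let the fingers close. It gives the time, the measured TCP pose, the force and the opening at its end, in the units of the state.
- r.get_obs(): the state, without advancing time (a new reading comes with each control period).
- r.grab_frame(name): name is "side" or "top"; returns a dict with "pixels" (384x512x3 uint8, red, green, blue), "intrinsics" (3x3 intrinsics, pixels), "position" and "orientation" of the camera in the world. Camera axes: x right, y up, looking along -z (the intrinsics and any distortion apply to the point x, -y, -z); pixel columns grow to the right and rows downward; lengths in m; the calibration is good to about 2 mm. A picture is of the moment at which its call begins. There is no depth.
- r.hand_in(): hands the job in, once; it reports no verdict.
The state is a dict: "clock": time; "joints": joint angles; "qvel": joint speeds; "tau": joint torques, N m; "tcp_pos": TCP position; "orientation": TCP orientation; "contact_force": force on the tool from outside, world axes, zero at the start; "moment": the same for the moment, N m; "grip_width": finger opening in m.
Only numpy, scipy, OpenCV 4.12 (cv2) and the standard library are available. Lean on these libraries where they do the work, as an engineer would, in place of code of your own. Each camera call takes 0.05 s, during which the arm holds its last target.

## Working session

There is one attempt and no reset: what is moved stays moved. The work goes in short steps, Python scripts to look and compute and a tool call to move; the robot and the scene stay as the last step left them, time stands still between calls to the robot, and variables do not carry over. Pictures are saved under pics/ and viewed, and the job is handed in when it is done.

Besides the shell and the picture viewer there is one more tool, called after "Request:" in YAML: its name, and indented under it one key for each argument. send_rows: Moves the arm, as the interface text tells. Its arguments: {"type":"object","properties":{"rows":{"type":"string"},"grip":{"type":"number"},"grip_force":{"type":"number"}},"required":["rows"]}

```bash
ls -la; mkdir -p pics
cat > h.py <<'E'
import numpy as np, cv2
from scipy.spatial.transform import Rotation as R
from bench import r
def obs():
    o=r.get_obs()
    for k in ("clock","joints","tcp_pos","orientation","contact_force","moment","grip_width"):
        print(k,np.round(o[k],4))
    return o
def shot(name,fn):
    f=r.grab_frame(name); cv2.imwrite(fn,cv2.cvtColor(f["pixels"],cv2.COLOR_RGB2BGR)); 
    np.savez(fn.replace('.png','.npz'),**{k:np.array(v) for k,v in f.items()})
    return f
E
python3 - <<'E'
from h import *
o=obs(); print(o)
for n in("side","top"):
    f=shot(n,f"pics/{n}0.png"); print(n,f["intrinsics"],f["position"],f["orientation"],f.keys())
E
```

```text
total 12
drwxr-xr-x  3 agent agent 4096 Dec  7 02:08 .
drwxr-xr-x 23 root  root  4096 Dec  7 02:08 ..
drwxr-xr-x  2 agent agent 4096 Dec  7 02:08 pics
clock 0.0
joints [-1.4021  0.4778  0.0224  1.5565 -0.0115  1.1093 -0.0831]
tcp_pos [0.1843 0.6487 0.2303]
orientation [-1.5617  0.2174 -0.2172]
contact_force [0.4426 0.7459 0.4663]
moment [-0.0164 -0.0416  0.0004]
grip_width 0.0852
{'clock': 0.0, 'joints': array([-1.40208535,  0.47782719,  0.02235113,  1.55646246, -0.01150526,
        1.10926635, -0.08310522]), 'qvel': array([ 4.35594441e-04, -5.97546646e-04,  7.71703088e-04, -6.34360701e-04,
        9.65564511e-04, -8.17614190e-05, -1.27637804e-03]), 'tau': array([ 2.91954648e-04, -5.96456945e+01,  1.60828941e+00, -2.81185806e+01,
        1.25150554e-02,  9.38710989e-03, -1.94174277e-05]), 'tcp_pos': array([0.18432895, 0.64873167, 0.23030311]), 'orientation': array([-1.5616873 ,  0.21742428, -0.21724168]), 'contact_force': array([0.4425647 , 0.74587674, 0.46631276]), 'moment': array([-0.01636978, -0.04159669,  0.00042598]), 'grip_width': 0.08517289363752845}
side [[416.01505442   0.         258.49915609]
 [  0.         416.01505442 197.13692674]
 [  0.           0.           1.        ]] [-0.08438225 -0.73640675  0.7481677 ] [ 0.94892757 -0.33385172 -0.658447  ] dict_keys(['pixels', 'intrinsics', 'position', 'orientation'])
top [[494.73568994   0.         259.45520926]
 [  0.         494.73568994 193.04067429]
 [  0.           0.           1.        ]] [0.32310704 0.0020508  1.36235653] [ 0.14562829 -0.1476398  -1.59087135] dict_keys(['pixels', 'intrinsics', 'position', 'orientation'])
```

View pics/side0.png

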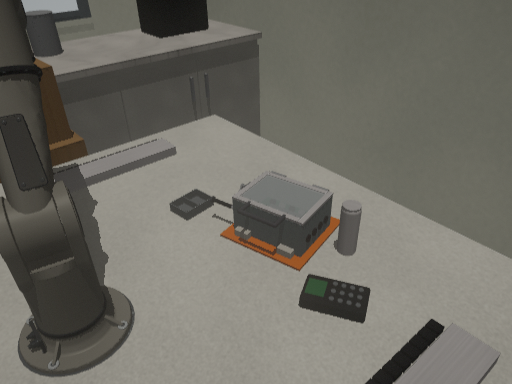

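View pics/top0.png

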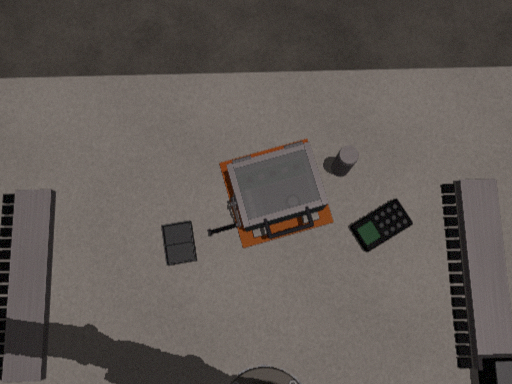

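Run:
```python
import cv2
for n,(x0,y0,x1,y1) in dict(side=(230,90,430,240),top=(120,30,400,240)).items():
    im=cv2.imread(f"pics/{n}0.png")[y0:y1,x0:x1]
    s=800/(x1-x0); s=min(s,600/(y1-y0))
    cv2.imwrite(f"pics/{n}0z.png",cv2.resize(im,None,fx=s,fy=s,interpolation=cv2.INTER_CUBIC)); print(s)
```

```text
4.0
2.857142857142857
```

The side view shows the box around (285,215), the handle at about (265,245) and the rod to the left at (215,216). In the top view the box is around (277,190), the handle bar at about (290,228) and the rod end at about (211,232). The tray is to the left, the pendant to the right and the can behind right.

View pics/side0z.png

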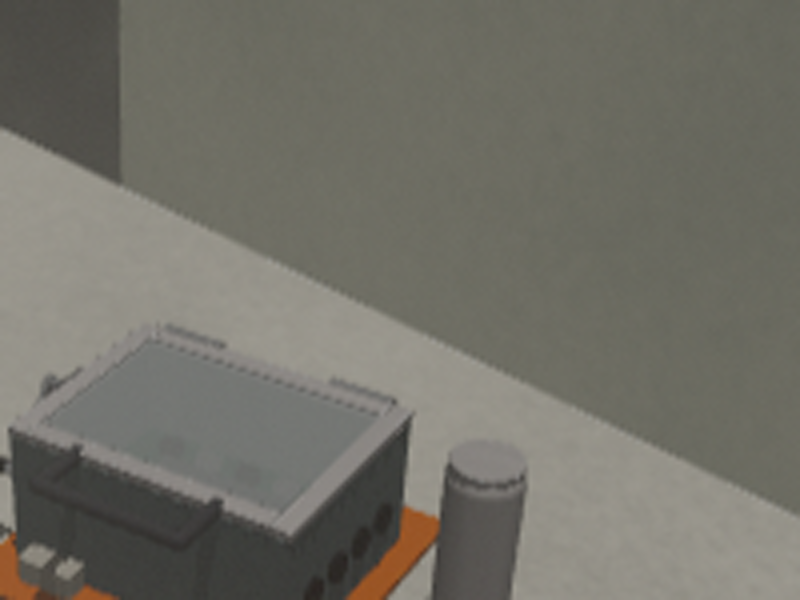

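View pics/top0z.png

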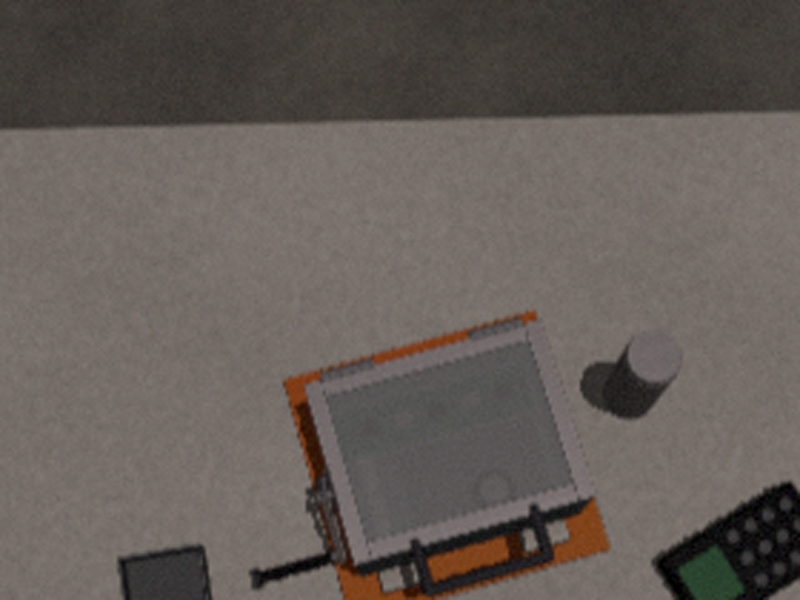

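```bash
cat >> h.py <<'E'
def proj(f,P):
    P=np.atleast_2d(P); M=R.from_rotvec(f["orientation"]).as_matrix()
    c=(P-f["position"])@M; p=np.c_[c[:,0],-c[:,1],-c[:,2]]@np.array(f["intrinsics"]).T
    return p[:,:2]/p[:,2:]
def ray(f,uv):
    M=R.from_rotvec(f["orientation"]).as_matrix(); K=f["intrinsics"]
    d=np.array([(uv[0]-K[0,2])/K[0,0],-(uv[1]-K[1,2])/K[1,1],-1.]); d=M@d
    return np.array(f["position"]),d/np.linalg.norm(d)
def tri(fs,uvs):
    A=np.zeros((3,3));b=np.zeros(3)
    for f,u in zip(fs,uvs):
        o,d=ray(f,u); Q=np.eye(3)-np.outer(d,d); A+=Q;b+=Q@o
    X=np.linalg.solve(A,b); return X,[np.round(proj(f,X)[0]-u,1) for f,u in zip(fs,uvs)]
E
python3 - <<'E'
from h import *
from scipy.optimize import least_squares
T=np.load('pics/top0.npz');S=np.load('pics/side0.npz')
plT={(1,1):(219.8,163),(1,-1):(307.3,139.2),(-1,-1):(332.8,221.8),(-1,1):(243,246)}
L=0.085;W=0.11;z=0.121
pts=[]
for (a,b),u in plT.items(): pts.append((T,(a*.125,b*.13,.008),u,'pT'))
for q,u in [((L,W,z),(227.8,165.8)),((-L,-W,z),(327.6,204)),((-L,W,z),(245,230))]: pts.append((T,q,u,'lT'))
for q,u in [((L,W,z),(267.5,172.5)),((-L,-W,z),(301.3,223.8)),((-L,W,z),(233,197.5)),((L,-W,z),(333,193))]: pts.append((S,q,u,'lS'))
pts.append((S,(.125,-.13,.008),(339.5,220),'pS'))
for q,u in [((-.125,.05,.117),(269.5,235)),((-.125,-.05,.117),(311,223.5))]: pts.append((T,q,u,'hT'))
for q,u in [((-.125,.052,.117),(240,210)),((-.125,-.052,.117),(275.5,225.5))]: pts.append((S,q,u,'hS'))
def res(p,full=False):
    o=[]
    M=R.from_rotvec([0,0,p[2]]).as_matrix()
    for f,q,u,_ in pts: o.append(proj(f,M@np.array(q)+[p[0],p[1],p[3]])[0]-u)
    return np.array(o) if full else np.ravel(o)
for fz in (0,):
    s=least_squares(res,[.55,-.05,.25,0],loss='soft_l1'); print(s.x)
    for p,e in zip(pts,res(s.x,True)): print(p[3],p[1],np.round(e,1))
# handle triangulation
for a,b in [((269.5,235),(240,210)),((311,223.5),(275.5,225.5)),((245,230),(233,197.5)),((327.6,204),(301.3,223.8))]:
    X,e=tri([T,S],[a,b]); print('tri',X.round(4),e)
E
```

```text
[ 5.79865115e-01 -4.81010522e-02  2.54223943e-01  5.24187184e-04]
pT (0.125, 0.13, 0.008) [-0.9 -0.4]
pT (0.125, -0.13, 0.008) [-0.1 -1.1]
pT (-0.125, -0.13, 0.008) [0.9 0.2]
pT (-0.125, 0.13, 0.008) [-0.2  2.2]
lT (0.085, 0.11, 0.121) [-1.  -1.6]
lT (-0.085, -0.11, 0.121) [ 0.4 -0.5]
lT (-0.085, 0.11, 0.121) [-0.3 -2.7]
lS (0.085, 0.11, 0.121) [-0.7 -1.4]
lS (-0.085, -0.11, 0.121) [1.  0.3]
lS (-0.085, 0.11, 0.121) [-0.8 -0.3]
lS (0.085, -0.11, 0.121) [ 0.1 -0.1]
pS (0.125, -0.13, 0.008) [2.8 0.9]
hT (-0.125, 0.05, 0.117) [2.4 1.1]
hT (-0.125, -0.05, 0.117) [-1.1  1.7]
hS (-0.125, 0.052, 0.117) [0.4 2.3]
hS (-0.125, -0.052, 0.117) [-1.6  0.2]
tri [ 0.4486 -0.0248  0.1213] [array([-0.1,  0.1]), array([ 0.1, -0. ])]
tri [ 0.476  -0.1311  0.1169] [array([ 0. , -0.1]), array([-0.1,  0. ])]
tri [0.466  0.0342 0.1229] [array([ 0.8, -1.3]), array([-1.4,  0.2])]
tri [ 0.5235 -0.1745  0.1227] [array([-0.1,  0.1]), array([ 0.1, -0. ])]
```

```bash
cat >> h.py <<'E'
def Bw(p,q):
    return R.from_rotvec([0,0,p[2]]).apply(np.atleast_2d(q))+[p[0],p[1],0]
def lidpts(th):
    # lid outline in box frame at lid angle th
    def q(r,y,n): # r from hinge, n normal offset
        return (0.085-r*np.cos(th)-n*np.sin(th)*-1*-1 if False else 0.085-r*np.cos(th)+n*np.sin(th), y, 0.117+r*np.sin(th)+n*np.cos(th))
    return q
def overlay(f,p,th,fn,box,stay=None):
    im=cv2.cvtColor(f["pixels"],cv2.COLOR_RGB2BGR); x0,y0,x1,y1=box
    s=min(800/(x1-x0),600/(y1-y0)); im=cv2.resize(im[y0:y1,x0:x1],None,fx=s,fy=s,interpolation=cv2.INTER_CUBIC)
    def line(pts,c,close=False):
        u=(proj(f,Bw(p,pts))+0.5-[x0,y0])*s
        cv2.polylines(im,[np.round(u).astype(int).reshape(-1,1,2)],close,c,1,cv2.LINE_AA)
    q=lidpts(th)
    line([(a*.125,b*.13,.008) for a,b in((1,1),(1,-1),(-1,-1),(-1,1))],(0,255,0),True)
    line([(a*.085,b*.11,.113) for a,b in((1,1),(1,-1),(-1,-1),(-1,1))],(255,255,0),True)
    line([q(r_,y,.004) for r_,y in((0,.11),(0,-.11),(.17,-.11),(.17,.11))],(0,0,255),True)
    line([q(.21,.055,0),q(.21,-.055,0)],(255,0,255))
    t=np.linspace(0,2*np.pi,30); line([(-.05+.013*np.cos(a),-.03+.013*np.sin(a),.05) for a in t],(0,200,255),True)
    if stay is not None: line(stay,(255,128,0))
    cv2.imwrite(fn,im)
E
python3 - <<'E'
from h import *
p=(.5799,-.0481,.2542)
T=np.load('pics/top0.npz');S=np.load('pics/side0.npz')
overlay(T,p,0,'pics/ovT0.png',(200,130,340,250));overlay(S,p,0,'pics/ovS0.png',(205,160,365,280))
E
```

```text
(no output)
```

View pics/ovT0.png

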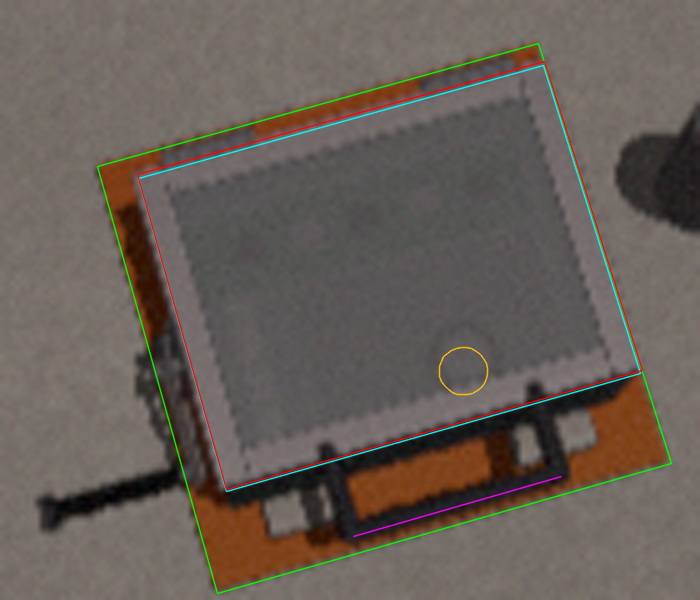

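View pics/ovS0.png

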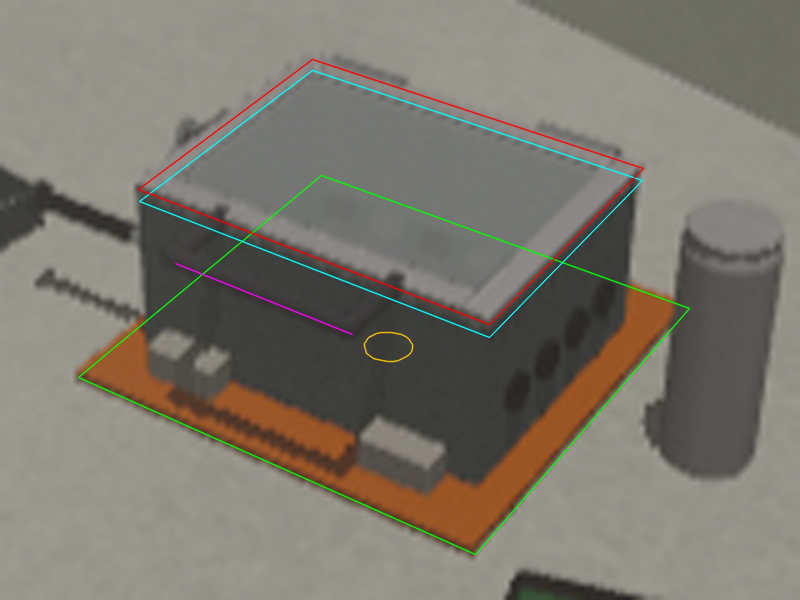

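Run:
```python
from h import *
o=r.get_obs(); M=R.from_rotvec(o["orientation"]).as_matrix(); print(M.round(3))
p=(.5805,-.0481,.2542)
b=R.from_rotvec([0,0,p[2]])
bx,by=b.apply([1,0,0]),b.apply([0,1,0])
for s in(1,-1):
    z=s*bx; y=np.array([0,0,-1.]); x=np.cross(y,z); G=R.from_matrix(np.c_[x,y,z]); print(s,(G*R.from_matrix(M).inv()).as_rotvec().round(4))
print('handle',Bw(p,(-.125,0,.117)),'tcp grasp',Bw(p,(-.125,0,.098)))
for n,q in dict(button=(-.05,-.03,.05),foot=(0,.118,.085),rodfold=(-.069,.176,.085)).items(): print(n,Bw(p,q))
T=np.load('pics/top0.npz');S=np.load('pics/side0.npz')
print('rod end tri',tri([T,S],[(209,232.7),(205+43/5,160+190/5)]))
print('inv box', R.from_rotvec([0,0,-p[2]]).apply(tri([T,S],[(209,232.7),(213.6,198)])[0]-[p[0],p[1],0]))
```

```text
[[ 0.962 -0.     0.273]
 [-0.273 -0.002  0.962]
 [ 0.    -1.    -0.002]]
1 [ 0.0013 -0.0011 -1.0398]
-1 [1.3000e-03 1.5000e-03 2.1018e+00]
handle [[ 0.4595169 -0.0795339  0.117    ]] tcp grasp [[ 0.4595169 -0.0795339  0.098    ]]
button [[ 0.5396509 -0.0897095  0.05     ]]
foot [[0.5508264  0.06610804 0.085     ]]
rodfold [[0.4694584  0.10489269 0.085     ]]
rod end tri (array([0.46616522, 0.13015501, 0.07403967]), [array([ 0.6, -1. ]), array([-1. ,  0.1])])
inv box [-0.06583461  0.20127865  0.07403967]
```

Request:
send_rows:
  rows: "0.022 -0.033 0 0 0 -0.08;0.022 -0.033 0 0 0 -0.08;0.022 -0.033 0 0 0 -0.08;0.022 -0.033 0 0 0 -0.08;0.022 -0.033 0 0 0 -0.08;0.022 -0.033 0 0 0 -0.08;0.022 -0.033 0 0 0 -0.08;0.022 -0.033 0 0 0 -0.08;0.022 -0.033 0 0 0 -0.08;0.022 -0.033 0 0 0 -0.08;0.022 -0.033 0 0 0 -0.08;0.022 -0.033 0 0 0 -0.08;0.0014 -0.0415 0 0 0 -0.01;0.0014 -0.0415 0 0 0 -0.01;0.0014 -0.0415 0 0 0 -0.01;0.0014 -0.0415 0 0 0 -0.01;0.0014 -0.0415 0 0 0 -0.01;0.0014 -0.0415 0 0 0 -0.01;0.0014 -0.0415 0 0 0 -0.01;0.0014 -0.0415 0 0 0 -0.01"
  grip: 0.036

```text
clock: 2.1
tcp_pos: [0.4592, -0.0803, 0.2313]
orientation: [-1.318, 1.02, -1.02]
contact_force: [1.6, 0.1, -0.1]
grip_width: 0.0359
```

Run:
```python
from h import *
o=obs();M=R.from_rotvec(o["orientation"]).as_matrix(); print(M.round(3))
p=(.5805,-.0481,.2542)
T=shot("top","pics/top1.png");S=shot("side","pics/side1.png")
overlay(T,p,0,'pics/ovT1.png',(200,130,340,250))
overlay(S,p,0,'pics/ovS1.png',(175,130,335,250))
print(proj(T,o["tcp_pos"]),proj(S,o["tcp_pos"]))
```

```text
clock 2.1
joints [-0.5288  0.1337  0.6309  2.0683 -0.0961  0.9672  0.4063]
tcp_pos [ 0.4592 -0.0803  0.2313]
orientation [-1.3183  1.0203 -1.02  ]
contact_force [ 1.5931  0.1078 -0.1075]
moment [ 0.0067 -0.0188 -0.0356]
grip_width 0.0359
[[ 0.251  0.     0.968]
 [-0.968  0.     0.251]
 [-0.    -1.     0.   ]]
[[294.29409271 225.03990698]] [[256.10938339 180.68358476]]
```

View pics/ovS1.png

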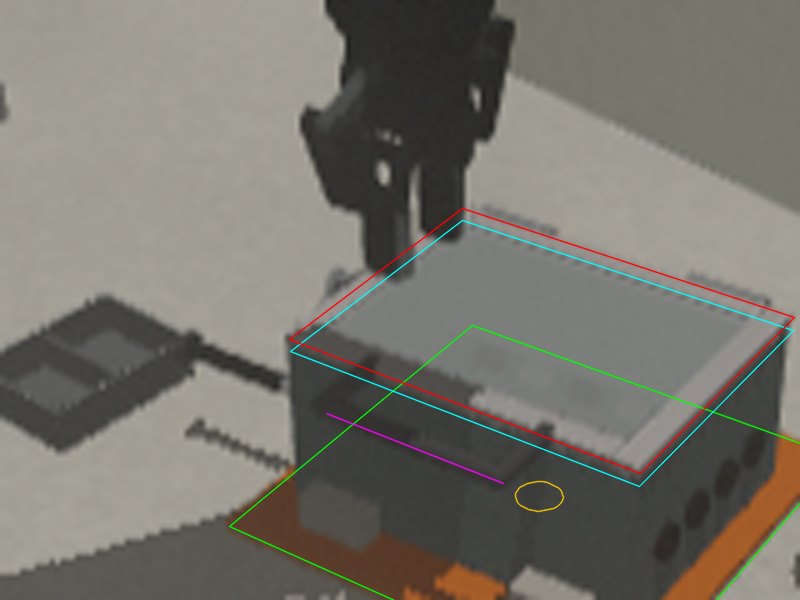

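View pics/ovT1.png

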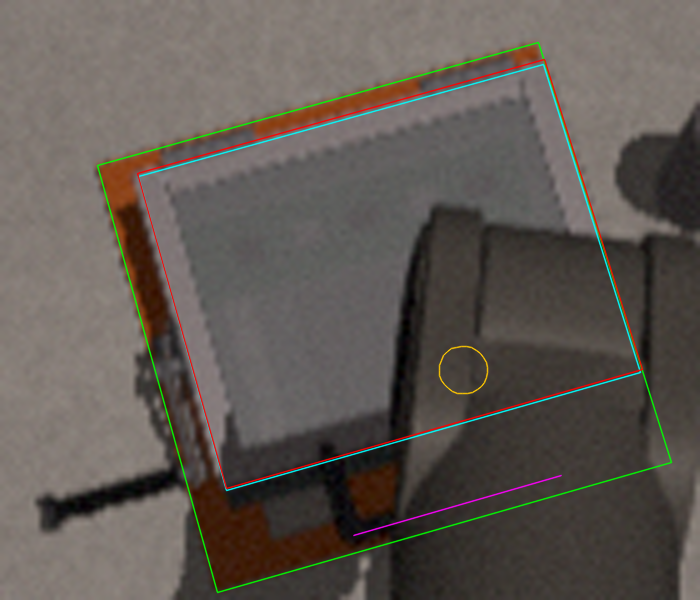

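Request:
send_rows:
  rows: "0 0.0005 -0.03 0 0 0;0 0 -0.03 0 0 0;0 0 -0.025 0 0 0;0 0 -0.02 0 0 0;0 0 -0.014 0 0 0;0 0 -0.014 0 0 0;0 0 0 0 0 0"
  grip: 0.028

```text
clock: 2.9
tcp_pos: [0.4582, -0.0775, 0.0967]
orientation: [-1.321, 1.022, -1.017]
contact_force: [0.2, -0.2, -0.0]
grip_width: 0.0282
```

Run:
```python
from h import *
o=obs()
p=(.5805,-.0481,.2542)
S=shot("side","pics/side2.png")
overlay(S,p,0,'pics/ovS2.png',(205,150,325,240))
```

```text
clock 2.9
joints [-0.416   0.3695  0.5425  2.1887 -0.3083  0.6597  0.5981]
tcp_pos [ 0.4582 -0.0775  0.0967]
orientation [-1.3215  1.0224 -1.0175]
contact_force [ 0.1607 -0.1508 -0.043 ]
moment [-0.0281 -0.0058  0.0277]
grip_width 0.0282
```

View pics/ovS2.png

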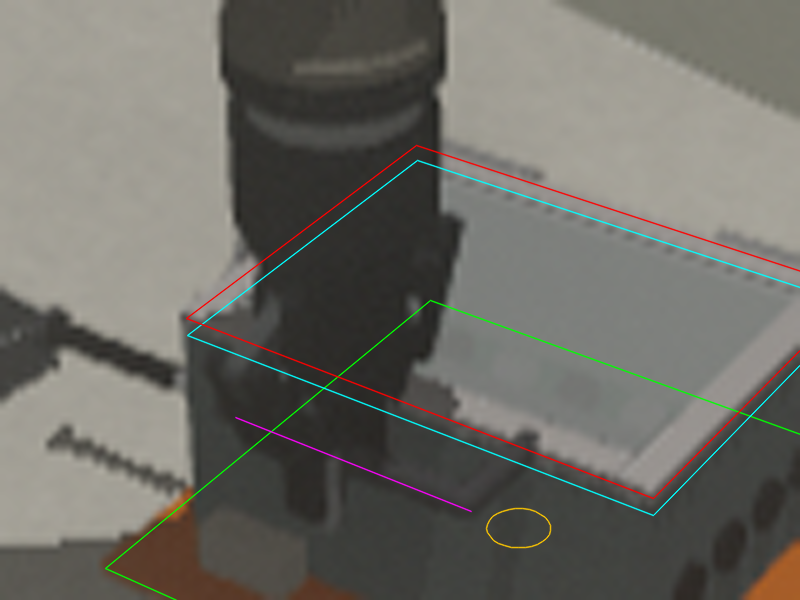

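Request:
send_rows:
  rows: "0 0 0 0 0 0;0 0 0 0 0 0;0 0 0 0 0 0;0 0 0 0 0 0;0 0 0 0 0 0"
  grip: 0.005
  grip_force: 30

```text
clock: 3.45
tcp_pos: [0.461, -0.0777, 0.0989]
orientation: [-1.317, 1.018, -1.021]
contact_force: [5.3, 2.0, -2.4]
grip_width: 0.0109
```

Run:
```python
from h import *
o=obs()
M=R.from_rotvec(o["orientation"]).as_matrix();print(M.round(3))
p=(.5805,-.0481,.2542)
g=o["tcp_pos"]-.019*M[:,1]; print('grasp pt box',R.from_rotvec([0,0,-p[2]]).apply(g-[p[0],p[1],0]))
print(o["qvel"].round(4))
```

```text
clock 3.45
joints [-0.4166  0.3663  0.544   2.1858 -0.3084  0.6592  0.5983]
tcp_pos [ 0.461  -0.0777  0.0989]
orientation [-1.317   1.0177 -1.0209]
contact_force [ 5.2606  1.9578 -2.3932]
moment [ 0.3998 -0.9411 -0.009 ]
grip_width 0.0109
[[ 0.252  0.003  0.968]
 [-0.968  0.     0.252]
 [ 0.    -1.     0.003]]
grasp pt box [-0.12313001  0.00136102  0.11792781]
[-0.0004  0.0003  0.0017 -0.001  -0.0002  0.0008  0.0005]
```

```bash
cat >> h.py <<'E'
P=(.582,-.0477,.2542)
bx=R.from_rotvec([0,0,P[2]]).apply([1,0,0]); by=R.from_rotvec([0,0,P[2]]).apply([0,1,0]); ez=np.array([0,0,1.])
def inbox(g): return R.from_rotvec([0,0,-P[2]]).apply(np.asarray(g)-[P[0],P[1],0])
def arc(ths,rad=.21):
    for a,b in zip(ths[:-1],ths[1:]):
        d=bx*rad*(np.cos(a)-np.cos(b))+ez*rad*(np.sin(b)-np.sin(a)); print("%.4f %.4f %.4f 0 0 0;"%tuple(d),end=' ')
    print()
def lid():
    o=r.get_obs(); M=R.from_rotvec(o["orientation"]).as_matrix(); g=inbox(o["tcp_pos"]-.019*M[:,1])
    v=np.array([.085-g[0],g[2]-.117]); print('t',round(o["clock"],2),'grasp box',g.round(4),'rad',np.hypot(*v).round(4),'th',np.arctan2(v[1],v[0]).round(4))
    f=o["contact_force"]; fb=R.from_rotvec([0,0,-P[2]]).apply(f); th=np.arctan2(v[1],v[0])
    print('F box',fb.round(2),'tang',(fb[0]*np.sin(th)+fb[2]*np.cos(th)).round(2),'rad(outward)',(-fb[0]*np.cos(th)+fb[2]*np.sin(th)).round(2),'M',np.round(o["moment"],2))
    print('tilt axes y',M[:,1].round(3),'z',M[:,2].round(3),'grip',round(o['grip_width'],4))
    return o
E
python3 -c "
from h import *
arc(np.r_[0,.02,np.arange(.06,.62,.06)])"
```

```text
0.0000 0.0000 0.0042 0 0 0; 0.0003 0.0001 0.0084 0 0 0; 0.0011 0.0003 0.0125 0 0 0; 0.0018 0.0005 0.0125 0 0 0; 0.0025 0.0007 0.0123 0 0 0; 0.0033 0.0008 0.0121 0 0 0; 0.0040 0.0010 0.0119 0 0 0; 0.0046 0.0012 0.0117 0 0 0; 0.0053 0.0014 0.0113 0 0 0; 0.0060 0.0015 0.0110 0 0 0; 0.0066 0.0017 0.0106 0 0 0;
```

Request:
send_rows:
  rows: "0.0024 0.0006 0.004 0 0 0;0.0003 0.0001 0.0084 0 0 0;0.0011 0.0003 0.0125 0 0 0;0.0018 0.0005 0.0125 0 0 0;0.0025 0.0007 0.0123 0 0 0;0.0033 0.0008 0.0121 0 0 0;0.004 0.001 0.0119 0 0 0;0.0046 0.0012 0.0117 0 0 0;0.0053 0.0014 0.0113 0 0 0;0.006 0.0015 0.011 0 0 0;0.0066 0.0017 0.0106 0 0 0;0 0 0 0 0 0"

```text
clock: 4.65
tcp_pos: [0.4946, -0.069, 0.2178]
orientation: [-1.322, 1.026, -1.016]
contact_force: [-14.2, -1.7, 5.3]
grip_width: 0.0111
```

Run:
```python
from h import *
o=lid()
S=shot("side","pics/side3.png");T=shot("top","pics/top3.png")
overlay(S,P,.6,'pics/ovS3.png',(175,100,335,220))
overlay(T,P,.6,'pics/ovT3.png',(200,130,340,250))
arc(np.r_[.6,.65,.7,.75,.8,.85,.9,.93,.96,.98])
```

```text
t 4.65 grasp box [-0.0898  0.0013  0.2368] rad 0.2119 th 0.6006
F box [-14.21   1.92   5.33] tang -3.64 rad(outward) 14.74 M [-0.43  3.06 -0.01]
tilt axes y [-0.007  0.001 -1.   ] z [ 0.968  0.25  -0.007] grip 0.0111
0.0059 0.0015 0.0085 0 0 0; 0.0063 0.0016 0.0082 0 0 0; 0.0067 0.0018 0.0079 0 0 0; 0.0071 0.0018 0.0075 0 0 0; 0.0075 0.0019 0.0071 0 0 0; 0.0078 0.0020 0.0067 0 0 0; 0.0048 0.0013 0.0038 0 0 0; 0.0049 0.0013 0.0037 0 0 0; 0.0034 0.0009 0.0024 0 0 0;
```

View pics/ovS3.png

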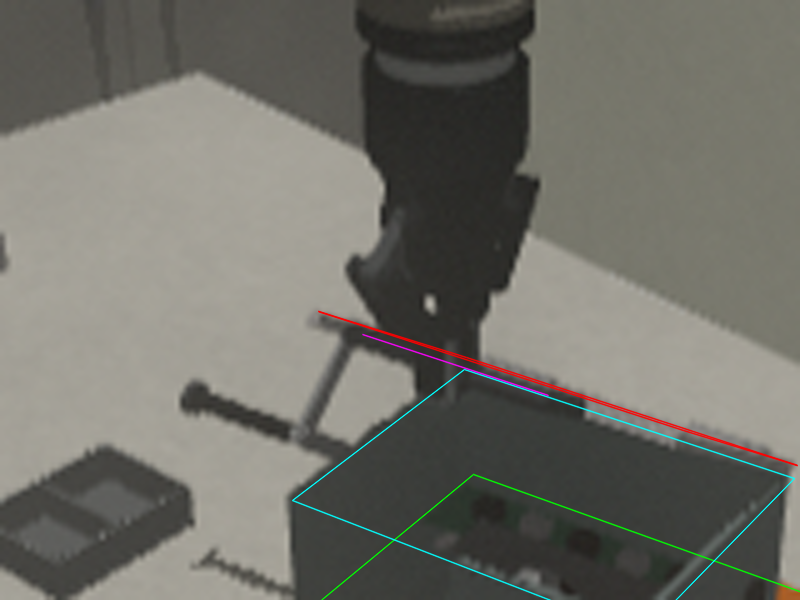

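View pics/ovT3.png

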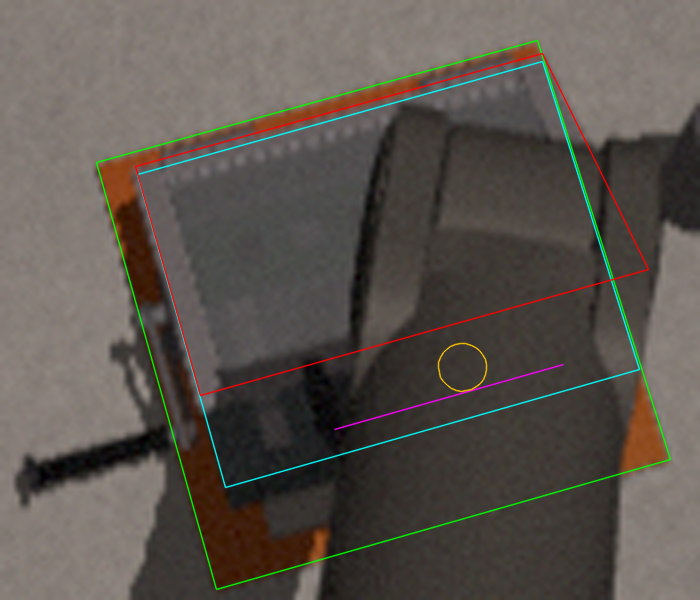

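Run:
```python
from h import *
arc(np.r_[.58,.63,.68,.73,.78,.83,.88])
```

```text
0.0058 0.0015 0.0086 0 0 0; 0.0062 0.0016 0.0083 0 0 0; 0.0066 0.0017 0.0080 0 0 0; 0.0070 0.0018 0.0076 0 0 0; 0.0073 0.0019 0.0073 0 0 0; 0.0077 0.0020 0.0069 0 0 0;
```

Request:
send_rows:
  rows: "-0.0032 -0.0008 0 0 0 0;0 0 0 0 0 0"

```text
clock: 4.95
tcp_pos: [0.4943, -0.069, 0.2173]
orientation: [-1.318, 1.02, -1.02]
contact_force: [-2.6, -0.8, -1.5]
grip_width: 0.0108
```

Run:
```python
from h import *
lid()
```

```text
t 4.95 grasp box [-0.0903  0.0014  0.2363] rad 0.212 th 0.5976
F box [-2.67 -0.08 -1.48] tang -2.73 rad(outward) 1.37 M [-0.11  0.84  0.03]
tilt axes y [ 0.     0.001 -1.   ] z [0.968 0.251 0.001] grip 0.0108
```

Request:
send_rows:
  rows: "0.0058 0.0015 0.0086 0 0 0;0.0062 0.0016 0.0083 0 0 0;0.0066 0.0017 0.008 0 0 0;0.007 0.0018 0.0076 0 0 0;0.0073 0.0019 0.0073 0 0 0;0.0077 0.002 0.0069 0 0 0;0 0 0 0 0 0"

```text
clock: 5.65
tcp_pos: [0.535, -0.0584, 0.2658]
orientation: [-1.319, 1.022, -1.018]
contact_force: [-12.2, 0.4, 10.5]
grip_width: 0.011
```

Run:
```python
from h import *
lid()
S=shot("side","pics/side4.png")
overlay(S,P,.88,'pics/ovS4.png',(175,100,335,220))
arc(np.r_[.88,.92,.96,1,1.03,1.06])
```

```text
t 5.65 grasp box [-0.0482  0.0014  0.2848] rad 0.2142 th 0.8998
F box [-11.7    3.45  10.45] tang -2.67 rad(outward) 15.46 M [-0.01  2.88 -0.05]
tilt axes y [-0.002  0.001 -1.   ] z [ 0.968  0.252 -0.002] grip 0.011
0.0064 0.0017 0.0052 0 0 0; 0.0066 0.0017 0.0050 0 0 0; 0.0068 0.0018 0.0047 0 0 0; 0.0052 0.0013 0.0033 0 0 0; 0.0053 0.0014 0.0032 0 0 0;
```

View pics/ovS4.png

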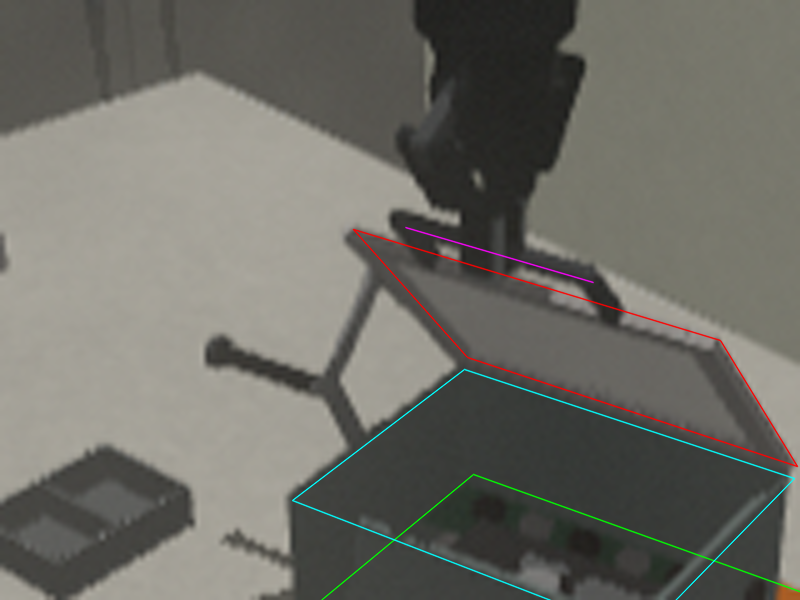

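```bash
cat >> h.py <<'E'
def ov2(f,ths,fn,box,extra=[]):
    im=cv2.cvtColor(f["pixels"],cv2.COLOR_RGB2BGR); x0,y0,x1,y1=box
    s=min(800/(x1-x0),600/(y1-y0)); im=cv2.resize(im[y0:y1,x0:x1],None,fx=s,fy=s,interpolation=cv2.INTER_CUBIC)
    def line(pts,c,close=False):
        u=(proj(f,Bw(P,pts))+0.5-[x0,y0])*s
        cv2.polylines(im,[np.round(u).astype(int).reshape(-1,1,2)],close,c,1,cv2.LINE_AA)
    cols=[(0,0,255),(0,255,0),(255,128,0)]
    for th,c in zip(ths,cols):
        q=lidpts(th)
        for n in (-.004,.004): line([q(a,y,n) for a,y in((0,.11),(0,-.11),(.17,-.11),(.17,.11))],c,True)
        line([q(.21,.055,0),q(.21,-.055,0)],c)
    for e,c in extra: line(e,c)
    cv2.imwrite(fn,im)
E
python3 - <<'E'
from h import *
S=np.load('pics/side4.npz'); T=shot('top','pics/top4.png')
ov2(S,(.83,.89),'pics/o4s.png',(235,130,335,205)); ov2(T,(.83,.89),'pics/o4t.png',(200,130,340,250))
E
```

```text
(no output)
```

View pics/o4s.png

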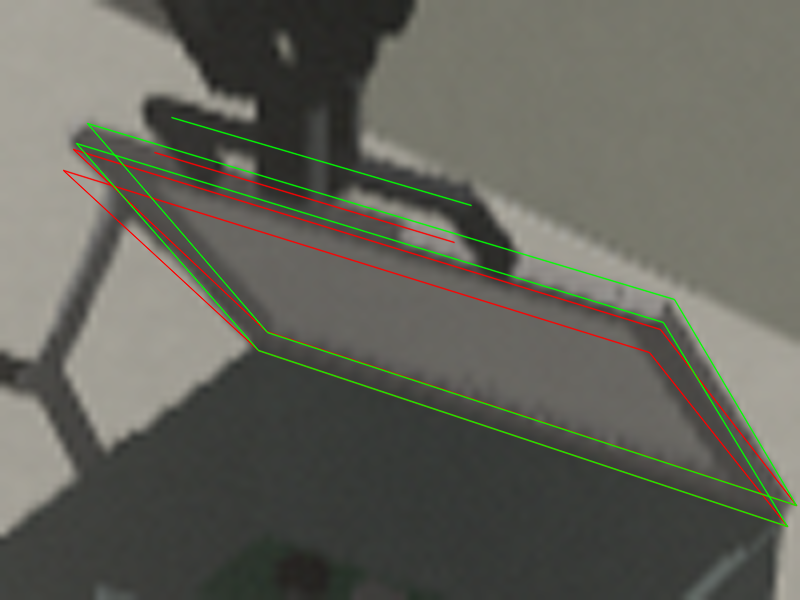

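View pics/o4t.png

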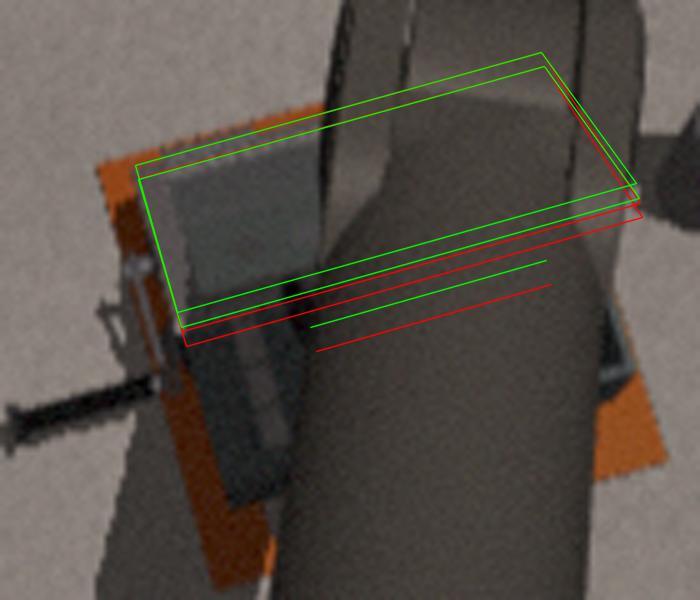

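```bash
cat >> h.py <<'E'
C=np.array([.0873,.1244])
def lid():
    o=r.get_obs(); M=R.from_rotvec(o["orientation"]).as_matrix(); g=inbox(o["tcp_pos"]-.019*M[:,1])
    v=np.array([C[0]-g[0],g[2]-C[1]]); th=np.arctan2(v[1],v[0])
    print('t',round(o["clock"],2),'grasp box',g.round(4),'rad',np.hypot(*v).round(4),'th',th.round(4))
    fb=R.from_rotvec([0,0,-P[2]]).apply(o["contact_force"])
    print('F box',fb.round(2),'tang',(fb[0]*np.sin(th)+fb[2]*np.cos(th)).round(2),'rad(outward)',(-fb[0]*np.cos(th)+fb[2]*np.sin(th)).round(2),'M',np.round(o["moment"],2),'grip',round(o['grip_width'],4))
    return th
E
python3 - <<'E'
from h import *
th=lid()
print((bx*-.0028+ez*.0033).round(4))
arc(np.r_[.87,.91,.95,.98,1,1.02])
E
```

```text
t 5.75 grasp box [-0.0489  0.0014  0.2841] rad 0.2099 th 0.8647
F box [-12.     2.86   9.68] tang -2.85 rad(outward) 15.15 M [ 0.05  2.75 -0.  ] grip 0.011
[-0.0027 -0.0007  0.0033]
0.0063 0.0016 0.0053 0 0 0; 0.0065 0.0017 0.0050 0 0 0; 0.0050 0.0013 0.0036 0 0 0; 0.0034 0.0009 0.0023 0 0 0; 0.0034 0.0009 0.0022 0 0 0;
```

Request:
send_rows:
  rows: "-0.0027 -0.0007 0.0033 0 0 0;0.0063 0.0016 0.0053 0 0 0;0.0065 0.0017 0.005 0 0 0;0.005 0.0013 0.0036 0 0 0;0.0034 0.0009 0.0023 0 0 0;0.0034 0.0009 0.0022 0 0 0;0 0 0 0 0 0"

```text
clock: 6.45
tcp_pos: [0.5593, -0.0519, 0.2851]
orientation: [-1.318, 1.016, -1.021]
contact_force: [6.0, -0.7, -14.7]
grip_width: 0.011
```

Run:
```python
from h import *
th=lid()
S=shot('side','pics/side5.png'); ov2(S,(th,),'pics/o5s.png',(215,110,335,200))
arc(th+np.r_[0:.1:.01])
```

```text
t 6.45 grasp box [-0.0231  0.0017  0.3041] rad 0.2109 th 1.0199
F box [  5.63  -2.19 -14.72] tang -2.91 rad(outward) -15.49 M [-0.04 -1.18  0.02] grip 0.011
0.0017 0.0005 0.0011 0 0 0; 0.0017 0.0005 0.0011 0 0 0; 0.0018 0.0005 0.0011 0 0 0; 0.0018 0.0005 0.0010 0 0 0; 0.0018 0.0005 0.0010 0 0 0; 0.0018 0.0005 0.0010 0 0 0; 0.0018 0.0005 0.0010 0 0 0; 0.0018 0.0005 0.0010 0 0 0; 0.0018 0.0005 0.0009 0 0 0;
```

View pics/o5s.png

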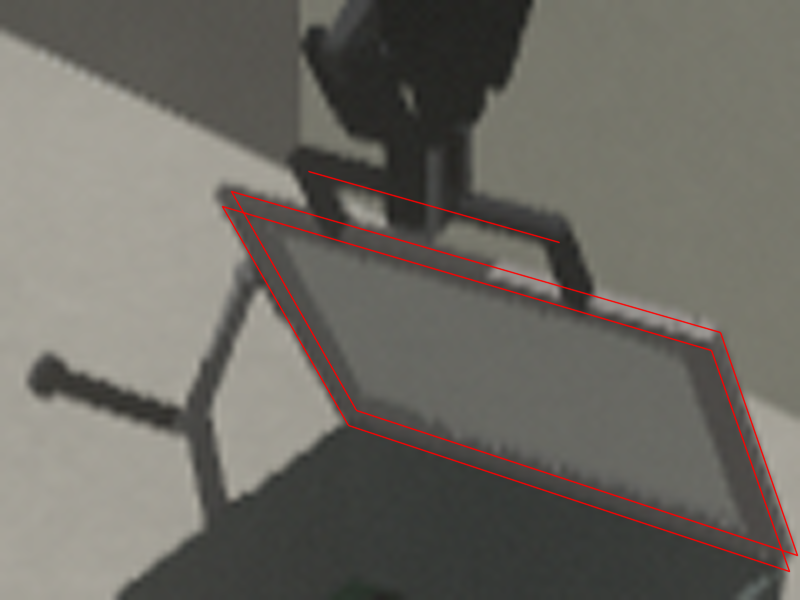

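```bash
cat >> h.py <<'E'
def onplane(f,uv,yb):
    o,d=ray(f,uv); n=by; t=(yb-inbox(o)[1])/(d@n); return inbox(o+t*d)
E
python3 - <<'E'
from h import *
from scipy.optimize import brentq
S=np.load('pics/side5.npz')
for z,yb in (((45,378),.2),((193,420),.121),((252,272),.121)):
    uv=(215+z[0]/6.667,110+z[1]/6.667); q=onplane(S,uv,yb); print(q.round(4), np.hypot(q[0],q[2]-.085).round(4))
# thmax as function of rho and foot drop
for d in(.030,.032,.034):
  for rho in (.075,.08,.085,.09,.095,.1):
    f=lambda t,rho=rho: np.hypot(rho*np.cos(t)-.085,rho*np.sin(t)+d)-.1378
    g=lambda t: 0
    try: print(d,rho,round(brentq(f,.5,1.7),3), 'shut dist',round(np.hypot(rho-.085,d),4))
    except Exception as e: print(d,rho,'none')
E
```

```text
[-0.0177  0.2     0.1566] 0.0737
[-0.0159  0.121   0.1597] 0.0764
[0.0292 0.121  0.21  ] 0.1283
0.03 0.075 1.629 shut dist 0.0316
0.03 0.08 1.546 shut dist 0.0304
0.03 0.085 1.471 shut dist 0.03
0.03 0.09 1.403 shut dist 0.0304
0.03 0.095 1.339 shut dist 0.0316
0.03 0.1 1.279 shut dist 0.0335
0.032 0.075 1.596 shut dist 0.0335
0.032 0.08 1.514 shut dist 0.0324
0.032 0.085 1.44 shut dist 0.032
0.032 0.09 1.373 shut dist 0.0324
0.032 0.095 1.31 shut dist 0.0335
0.032 0.1 1.251 shut dist 0.0353
0.034 0.075 1.562 shut dist 0.0354
0.034 0.08 1.482 shut dist 0.0344
0.034 0.085 1.409 shut dist 0.034
0.034 0.09 1.343 shut dist 0.0344
0.034 0.095 1.281 shut dist 0.0354
0.034 0.1 1.223 shut dist 0.0372
```

Run:
```python
from h import *
print((bx*.0013-ez*.0021).round(4))
arc(np.r_[1.02,1.04,1.06,1.08,1.1])
```

```text
[ 0.0013  0.0003 -0.0021]
0.0035 0.0009 0.0022 0 0 0; 0.0035 0.0009 0.0021 0 0 0; 0.0036 0.0009 0.0020 0 0 0; 0.0036 0.0009 0.0019 0 0 0;
```

Request:
send_rows:
  rows: "0.0013 0.0003 -0.0021 0 0 0;0.0035 0.0009 0.0022 0 0 0;0.0035 0.0009 0.0021 0 0 0;0 0 0 0 0 0"

```text
clock: 6.9
tcp_pos: [0.5658, -0.0502, 0.2889]
orientation: [-1.318, 1.019, -1.019]
contact_force: [-5.6, 1.1, 5.4]
grip_width: 0.0104
```

Run:
```python
from h import *
th=lid()
```

```text
t 6.9 grasp box [-0.0163  0.0016  0.3079] rad 0.2107 th 1.0569
F box [-5.13  2.48  5.38] tang -1.82 rad(outward) 7.21 M [ 0.28  1.43 -0.06] grip 0.0104
```

Request:
send_rows:
  rows: "0.0032 0.0008 0.0025 0 0 0;0.0036 0.0009 0.0019 0 0 0;0 0 0 0 0 0"

```text
clock: 7.2
tcp_pos: [0.5728, -0.0484, 0.293]
orientation: [-1.318, 1.019, -1.019]
contact_force: [-5.6, 2.4, 5.8]
grip_width: 0.0104
```

Run:
```python
from h import *
th=lid()
S=shot('side','pics/side6.png'); ov2(S,(th,),'pics/o6s.png',(215,110,335,200))
arc(th+np.r_[0:.06:.01])
```

```text
t 7.2 grasp box [-0.0091  0.0016  0.312 ] rad 0.2109 th 1.0961
F box [-4.85  3.7   5.8 ] tang -1.66 rad(outward) 7.37 M [0.45 1.35 0.01] grip 0.0104
0.0018 0.0005 0.0010 0 0 0; 0.0018 0.0005 0.0009 0 0 0; 0.0018 0.0005 0.0009 0 0 0; 0.0018 0.0005 0.0009 0 0 0; 0.0018 0.0005 0.0009 0 0 0;
```

View pics/o6s.png

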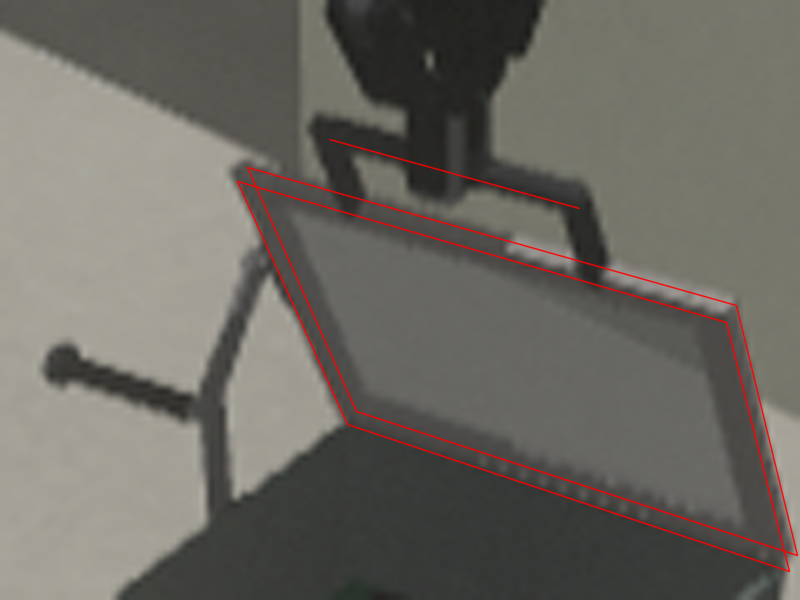

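Request:
send_rows:
  rows: "0.0025 0.0007 0.0018 0 0 0;0.0027 0.0007 0.0013 0 0 0;0 0 0 0 0 0"

```text
clock: 7.55
tcp_pos: [0.578, -0.0471, 0.2954]
orientation: [-1.318, 1.019, -1.02]
contact_force: [-4.4, 3.3, 3.1]
grip_width: 0.0108
```

Run:
```python
from h import *
th=lid()
S=shot('side','pics/side7.png'); 
im=cv2.imread('pics/side7.png')[110:200,215:335]; cv2.imwrite('pics/o7s.png',cv2.resize(im,None,fx=5,fy=5,interpolation=cv2.INTER_CUBIC))
arc(th+np.r_[0:.06:.01])
```

```text
t 7.55 grasp box [-0.0037  0.0016  0.3144] rad 0.2107 th 1.124
F box [-3.38  4.33  3.06] tang -1.72 rad(outward) 4.22 M [ 0.52  0.94 -0.  ] grip 0.0108
0.0018 0.0005 0.0009 0 0 0; 0.0018 0.0005 0.0009 0 0 0; 0.0019 0.0005 0.0009 0 0 0; 0.0019 0.0005 0.0008 0 0 0; 0.0019 0.0005 0.0008 0 0 0;
```

View pics/o7s.png

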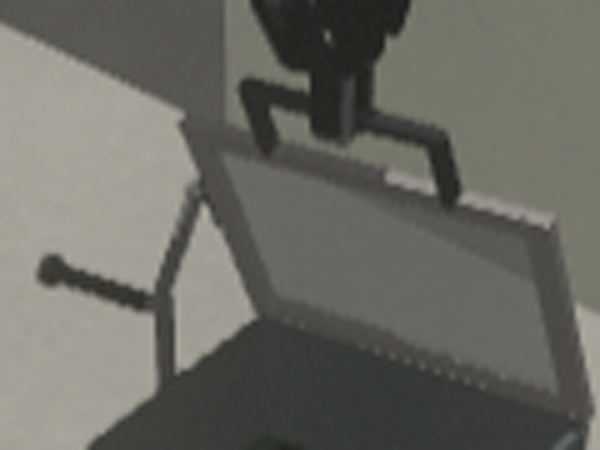

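Request:
send_rows:
  rows: "0.0024 0.0012 0.0016 0 0 0;0.0026 0.0008 0.0012 0 0 0;0 0 0 0 0 0"

```text
clock: 7.9
tcp_pos: [0.5826, -0.0459, 0.2977]
orientation: [-1.319, 1.02, -1.021]
contact_force: [-2.7, 0.9, 0.9]
grip_width: 0.0104
```

Run:
```python
from h import *
th=lid()
S=shot('side','pics/side8.png'); 
im=cv2.imread('pics/side8.png')[110:200,215:335]; cv2.imwrite('pics/o8s.png',cv2.resize(im,None,fx=5,fy=5,interpolation=cv2.INTER_CUBIC))
arc(th+np.r_[0:.06:.01])
```

```text
t 7.9 grasp box [0.0011 0.0016 0.3167] rad 0.2107 th 1.1492
F box [-2.42  1.56  0.89] tang -1.85 rad(outward) 1.8 M [0.13 0.84 0.04] grip 0.0104
0.0019 0.0005 0.0008 0 0 0; 0.0019 0.0005 0.0008 0 0 0; 0.0019 0.0005 0.0008 0 0 0; 0.0019 0.0005 0.0008 0 0 0; 0.0019 0.0005 0.0008 0 0 0;
```

View pics/o8s.png

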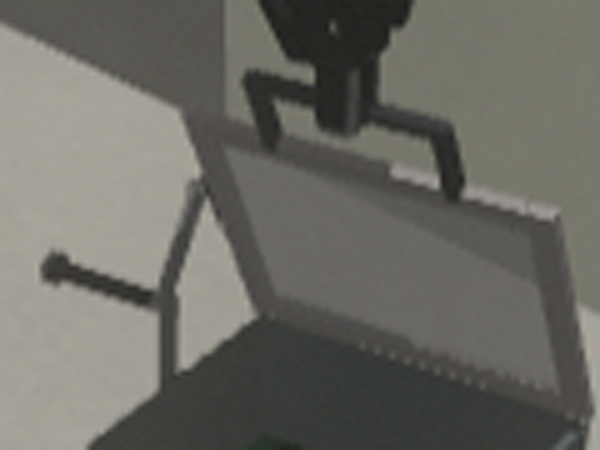

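Request:
send_rows:
  rows: "0.0028 0.0008 0.0012 0 0 0;0.0028 0.0008 0.0012 0 0 0;0 0 0 0 0 0"

```text
clock: 8.25
tcp_pos: [0.5885, -0.0444, 0.3005]
orientation: [-1.318, 1.019, -1.021]
contact_force: [-2.5, 0.4, 2.7]
grip_width: 0.011
```

Run:
```python
from h import *
th=lid()
S=shot('side','pics/side9.png'); 
im=cv2.imread('pics/side9.png')[110:200,215:335]; cv2.imwrite('pics/o9s.png',cv2.resize(im,None,fx=5,fy=5,interpolation=cv2.INTER_CUBIC))
arc(th+np.r_[0:.06:.01])
```

```text
t 8.25 grasp box [0.0071 0.0016 0.3195] rad 0.2109 th 1.1809
F box [-2.28  1.01  2.68] tang -1.09 rad(outward) 3.34 M [-0.04  0.77  0.05] grip 0.011
0.0019 0.0005 0.0008 0 0 0; 0.0019 0.0005 0.0008 0 0 0; 0.0019 0.0005 0.0007 0 0 0; 0.0019 0.0005 0.0007 0 0 0; 0.0019 0.0005 0.0007 0 0 0;
```

View pics/o9s.png

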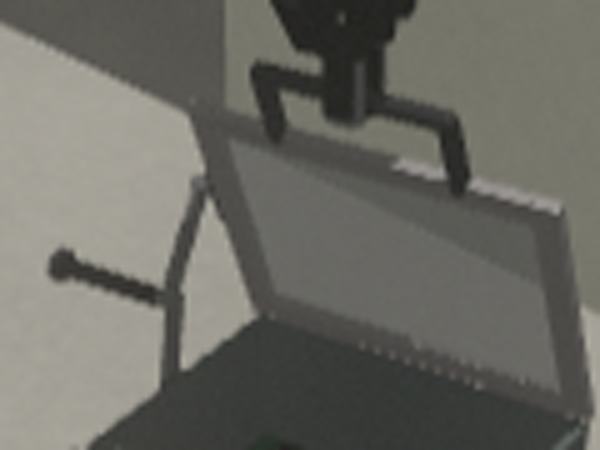

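Request:
send_rows:
  rows: "0.0019 0.0005 0.0009 0 0 0;0.0019 0.0005 0.0009 0 0 0;0 0 0 0 0 0"

```text
clock: 8.6
tcp_pos: [0.592, -0.0434, 0.3019]
orientation: [-1.319, 1.02, -1.021]
contact_force: [-2.4, -0.6, 2.4]
grip_width: 0.0104
```

Run:
```python
from h import *
th=lid()
arc(th+np.r_[0:.06:.01])
```

```text
t 8.6 grasp box [0.0107 0.0016 0.3209] rad 0.2109 th 1.1991
F box [-2.45  0.07  2.44] tang -1.4 rad(outward) 3.17 M [-0.32  0.67  0.07] grip 0.0104
0.0019 0.0005 0.0008 0 0 0; 0.0019 0.0005 0.0007 0 0 0; 0.0019 0.0005 0.0007 0 0 0; 0.0019 0.0005 0.0007 0 0 0; 0.0019 0.0005 0.0007 0 0 0;
```

Request:
send_rows:
  rows: "0.0019 0.0005 0.0008 0 0 0;0.0019 0.0005 0.0008 0 0 0;0 0 0 0 0 0"

```text
clock: 8.9
tcp_pos: [0.5954, -0.0425, 0.3034]
orientation: [-1.319, 1.02, -1.021]
contact_force: [-3.9, -3.2, 2.5]
grip_width: 0.0102
```

Run:
```python
from h import *
th=lid()
S=shot('side','pics/side10.png'); 
im=cv2.imread('pics/side10.png')[110:200,215:335]; cv2.imwrite('pics/o10s.png',cv2.resize(im,None,fx=6,fy=6,interpolation=cv2.INTER_CUBIC))
```

```text
t 8.9 grasp box [0.0143 0.0016 0.3224] rad 0.211 th 1.2176
F box [-4.56 -2.14  2.47] tang -3.42 rad(outward) 3.89 M [-0.48  0.91  0.04] grip 0.0102
```

View pics/o10s.png

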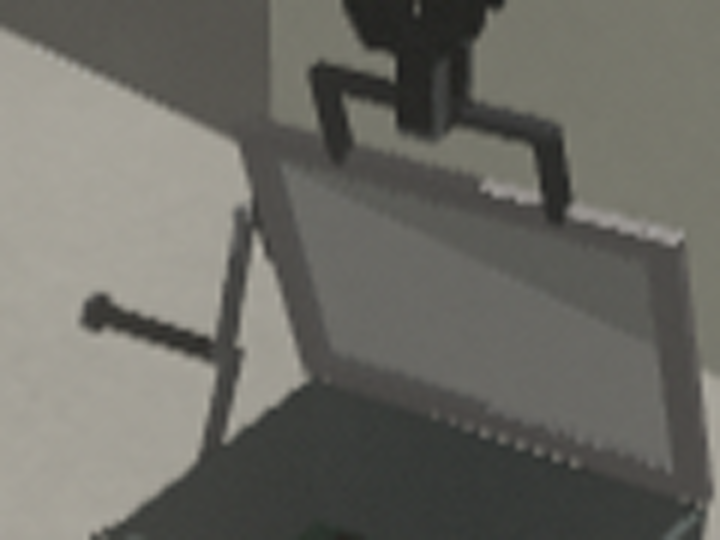

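Request:
send_rows:
  rows: "0.0005 0.0005 0.0002 0 0 0;0 0 0 0 0 0;0 0 0 0 0 0"

```text
clock: 9.25
tcp_pos: [0.5954, -0.0425, 0.3034]
orientation: [-1.32, 1.021, -1.021]
contact_force: [-4.3, -3.3, 1.3]
grip_width: 0.0105
```

Run:
```python
from h import *
th=lid()
S=shot('side','pics/side11.png'); 
im=cv2.imread('pics/side11.png')[110:200,215:335]; cv2.imwrite('pics/o11s.png',cv2.resize(im,None,fx=6,fy=6,interpolation=cv2.INTER_CUBIC))
```

```text
t 9.25 grasp box [0.0143 0.0017 0.3224] rad 0.211 th 1.2175
F box [-4.99 -2.15  1.31] tang -4.23 rad(outward) 2.95 M [-0.74  1.03  0.07] grip 0.0105
```

View pics/o11s.png

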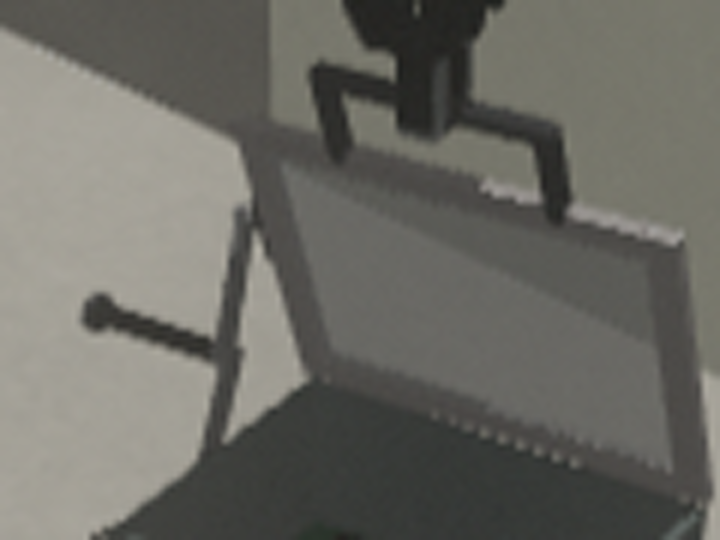

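Request:
send_rows:
  rows: "-0.0006 -0.0005 -0.0002 0 0 0;0 0 0 0 0 0;0 0 0 0 0 0"

```text
clock: 9.6
tcp_pos: [0.5951, -0.0426, 0.3032]
orientation: [-1.319, 1.02, -1.02]
contact_force: [-3.6, -3.7, 1.3]
grip_width: 0.0107
```

Run:
```python
from h import *
th=lid()
S=shot('side','pics/side12.png'); 
im=cv2.imread('pics/side12.png')[110:200,215:335]; cv2.imwrite('pics/o12s.png',cv2.resize(im,None,fx=6,fy=6,interpolation=cv2.INTER_CUBIC))
```

```text
t 9.6 grasp box [0.014  0.0017 0.3222] rad 0.211 th 1.2158
F box [-4.45 -2.67  1.27] tang -3.73 rad(outward) 2.74 M [-0.81  0.97 -0.01] grip 0.0107
```

View pics/o12s.png

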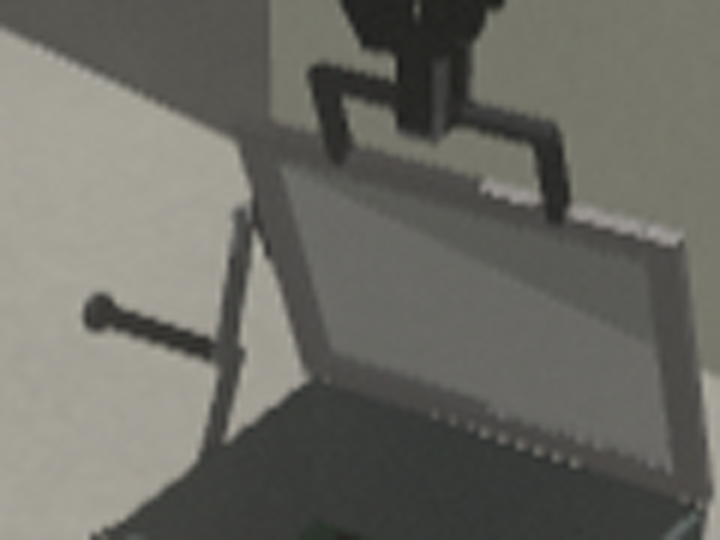

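```bash
cat > tip.py <<'E'
from h import *
def tip(n):
    f=np.load(f'pics/side{n}.npz'); g=cv2.cvtColor(f['pixels'],cv2.COLOR_RGB2GRAY).astype(float)[145:180,215:250]
    m=np.clip(95-g,0,40); 
    # tip disc: leftmost columns
    cols=np.where((g<80).sum(0)>=2)[0]; return cols[:2],215
ref=np.load('pics/side10.npz')['pixels'][150:175,222:246]
def track(n,lo=215,hi=275):
    g=np.load(f'pics/side{n}.npz')['pixels'][140:190,lo:hi]
    r_=cv2.matchTemplate(cv2.resize(g,None,fx=8,fy=8,interpolation=cv2.INTER_CUBIC),cv2.resize(ref,None,fx=8,fy=8,interpolation=cv2.INTER_CUBIC),cv2.TM_CCOEFF_NORMED)
    _,v,_,l=cv2.minMaxLoc(r_); return (lo+l[0]/8-222,140+l[1]/8-150,round(v,3))
if __name__=='__main__':
    import sys
    for n in sys.argv[1:]: print(n,track(n))
E
python3 tip.py 7 8 9 10 11 12
python3 -c "
from h import *
arc(np.r_[1.216,1.21,1.204])"
```

```text
7 (-6.0, 2.125, 0.993)
8 (-5.125, 1.625, 0.988)
9 (-3.875, 1.0, 0.994)
10 (0.0, 0.0, 1.0)
11 (0.0, 0.0, 0.999)
12 (0.125, 0.0, 0.997)
-0.0011 -0.0003 -0.0004 0 0 0; -0.0011 -0.0003 -0.0004 0 0 0;
```

Request:
send_rows:
  rows: "-0.0011 -0.0003 -0.0004 0 0 0;0 0 0 0 0 0;0 0 0 0 0 0"

```text
clock: 9.95
tcp_pos: [0.5942, -0.0428, 0.3029]
orientation: [-1.319, 1.02, -1.021]
contact_force: [-2.1, -4.7, 1.8]
grip_width: 0.0106
```

```bash
python3 - <<'E'
from h import *
th=lid()
S=shot('side','pics/side13.png');
E
python3 tip.py 13
```

```text
t 9.95 grasp box [0.0131 0.0017 0.3219] rad 0.211 th 1.2113
F box [-3.25 -4.05  1.76] tang -2.42 rad(outward) 2.79 M [-0.99  0.67  0.04] grip 0.0106
13 (0.25, 0.0, 0.995)
```

Run:
```python
from h import *
S=np.load('pics/side13.npz')
im=cv2.imread('pics/side13.png')[135:195,220:270]; cv2.imwrite('pics/o13z.png',cv2.resize(im,None,fx=10,fy=10,interpolation=cv2.INTER_CUBIC))
T=shot('top','pics/top13.png'); im=cv2.imread('pics/top13.png')[150:230,190:270]; cv2.imwrite('pics/o13t.png',cv2.resize(im,None,fx=7,fy=7,interpolation=cv2.INTER_CUBIC))
```

```text
(no output)
```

View pics/o13z.png

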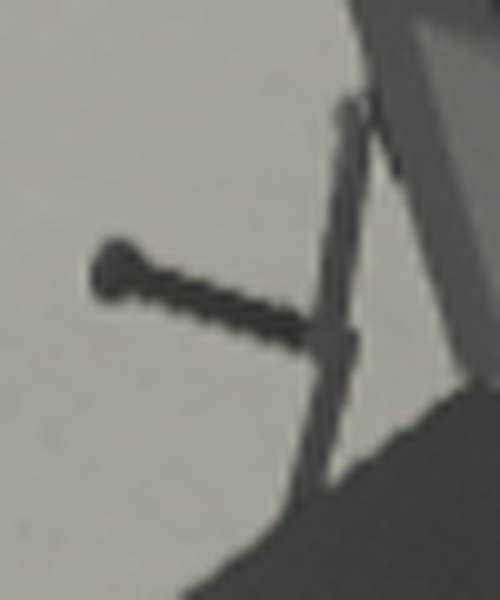

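View pics/o13t.png

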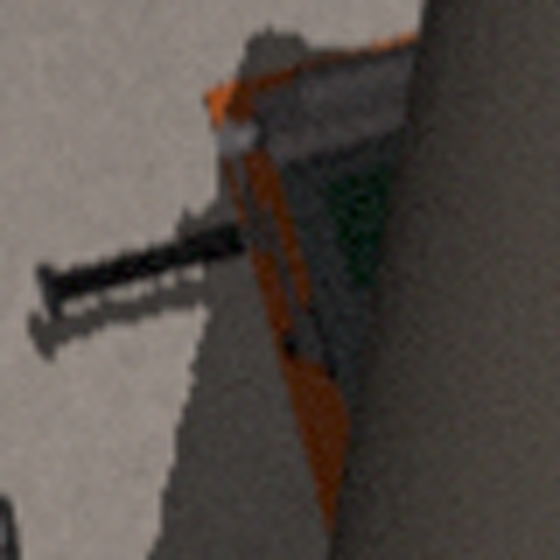

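Request:
send_rows:
  rows: "-0.0011 0.0007 -0.0004 0 0 0;0 0 0 0 0 0;0 0 0 0 0 0"

```text
clock: 10.35
tcp_pos: [0.5934, -0.043, 0.3026]
orientation: [-1.319, 1.019, -1.022]
contact_force: [-1.8, -6.4, -0.5]
grip_width: 0.0107
```

```bash
python3 - <<'E'
from h import *
th=lid()
S=shot('side','pics/side14.png');
E
python3 tip.py 14
```

```text
t 10.35 grasp box [0.0122 0.0017 0.3216] rad 0.211 th 1.2067
F box [-3.31 -5.79 -0.49] tang -3.27 rad(outward) 0.72 M [-1.35  0.44  0.04] grip 0.0107
14 (0.625, 0.0, 0.99)
```

Request:
send_rows:
  rows: "-0.0015 -0.0016 -0.0006 0 0 0;-0.0011 -0.0003 -0.0004 0 0 0;0 0 0 0 0 0"

```text
clock: 10.7
tcp_pos: [0.5905, -0.0438, 0.3015]
orientation: [-1.319, 1.02, -1.02]
contact_force: [-1.5, -5.1, 0.2]
grip_width: 0.0106
```

```bash
python3 - <<'E'
from h import *
th=lid()
S=shot('side','pics/side15.png');
E
python3 tip.py 15
```

```text
t 10.7 grasp box [0.0092 0.0017 0.3205] rad 0.211 th 1.1919
F box [-2.69 -4.52  0.19] tang -2.43 rad(outward) 1.17 M [-0.98  0.32 -0.03] grip 0.0106
15 (1.25, 0.125, 0.996)
```

Request:
send_rows:
  rows: "-0.0014 -0.0012 -0.0006 0 0 0;-0.0012 -0.0003 -0.0005 0 0 0;0 0 0 0 0 0"

```text
clock: 11.05
tcp_pos: [0.5889, -0.0443, 0.3008]
orientation: [-1.317, 1.018, -1.02]
contact_force: [3.6, -0.4, 0.7]
grip_width: 0.0107
```

```bash
python3 - <<'E'
from h import *
th=lid()
S=shot('side','pics/side16.png');
E
python3 tip.py 16
```

```text
t 11.05 grasp box [0.0075 0.0016 0.3198] rad 0.2111 th 1.1831
F box [ 3.37 -1.31  0.72] tang 3.4 rad(outward) -0.61 M [-0.19 -0.73  0.02] grip 0.0107
16 (1.25, 0.125, 0.996)
```

Request:
send_rows:
  rows: "0.001 0.0003 0.0004 0 0 0;0 0 0 0 0 0;0 0 0 0 0 0"
  grip: 0.04

```text
clock: 11.4
tcp_pos: [0.5885, -0.0446, 0.3005]
orientation: [-1.319, 1.021, -1.019]
contact_force: [0.9, -0.2, -0.5]
grip_width: 0.0401
```

```bash
python3 - <<'E'
from h import *
th=lid()
S=shot('side','pics/side17.png');im=cv2.imread('pics/side17.png')[90:200,215:335]; cv2.imwrite('pics/o17s.png',cv2.resize(im,None,fx=5,fy=5,interpolation=cv2.INTER_CUBIC))
E
python3 tip.py 17
```

```text
t 11.4 grasp box [0.0071 0.0014 0.3195] rad 0.211 th 1.1809
F box [ 0.79 -0.37 -0.52] tang 0.53 rad(outward) -0.78 M [-0.04 -0.01  0.02] grip 0.0401
17 (1.25, 0.125, 0.996)
```

View pics/o17s.png

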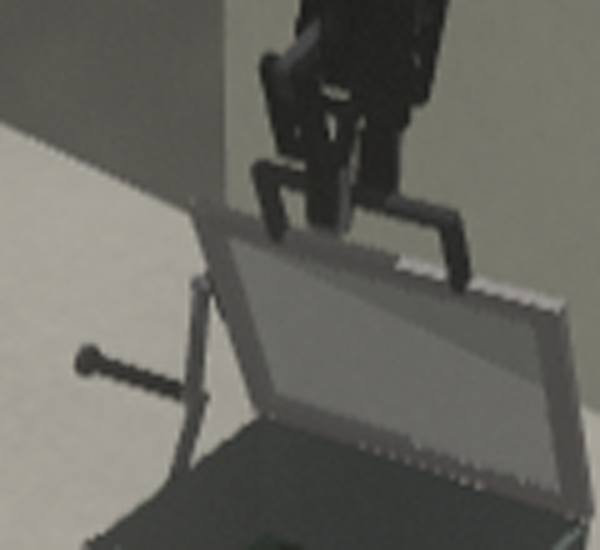

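Request:
send_rows:
  rows: "0 0 0.02 0 0 0;0 0 0.035 0 0 0;0 0 0.035 0 0 0;-0.01 0.04 0.01 0 0 0;-0.01 0.04 0 0 0 0;-0.01 0.04 0 0 0 0;-0.01 0.04 0 0 0 0;-0.01 0.04 0 0 0 0;-0.01 0.04 0 0 0 0"
  grip: 0.0

```text
clock: 12.35
tcp_pos: [0.528, 0.1966, 0.4009]
orientation: [-1.319, 1.02, -1.02]
contact_force: [0.2, -0.6, -0.8]
grip_width: -0.0
```

```bash
python3 - <<'E'
from h import *
th=lid()
S=shot('side','pics/side18.png');T=shot('top','pics/top18.png')
ov2(S,(1.183,),'pics/o18s.png',(215,110,335,200)); ov2(T,(1.183,),'pics/o18t.png',(190,130,340,245),[([(0,.118,.085),(0,.118,.0851)],(0,0,255))])
E
python3 tip.py 18
```

```text
t 12.35 grasp box [0.0092 0.25   0.4199] rad 0.3056 th 1.3122
F box [ 0.09 -0.6  -0.81] tang -0.12 rad(outward) -0.81 M [-0.05 -0.02  0.03] grip -0.0
18 (1.25, 0.125, 0.996)
```

View pics/o18s.png

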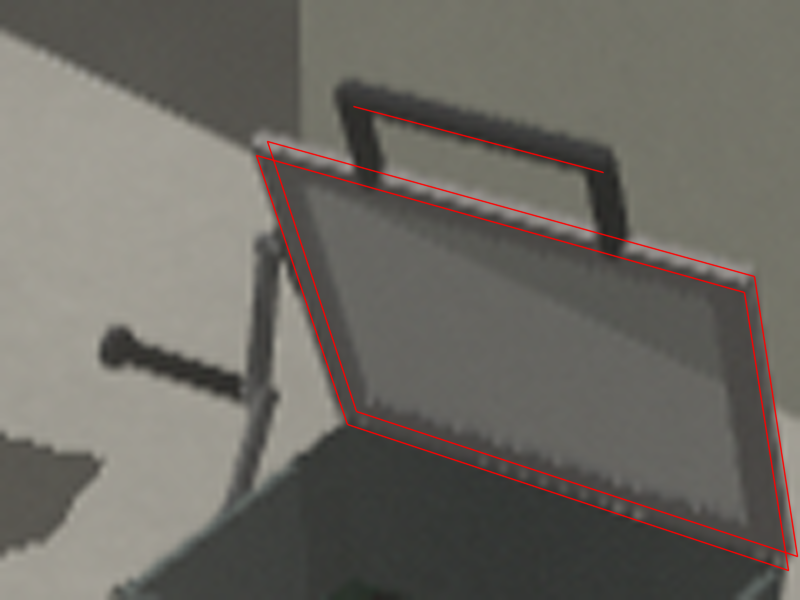

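View pics/o18t.png

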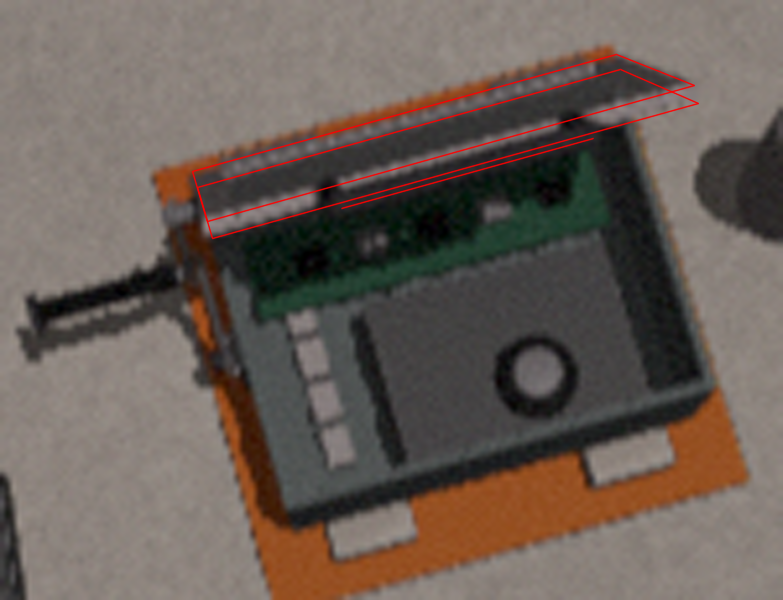

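View pics/side18.png

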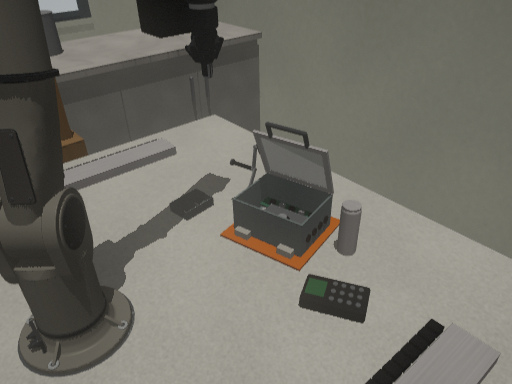

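Run:
```python
from h import *
S=np.load('pics/side18.npz');T=np.load('pics/top18.npz')
im=cv2.cvtColor(S['pixels'],cv2.COLOR_RGB2BGR)[165:235,225:345]
cv2.imwrite('pics/o18b.png',cv2.convertScaleAbs(cv2.resize(im,None,fx=6.6,fy=6.6,interpolation=cv2.INTER_CUBIC),alpha=1.8))
for z in(.04,.05,.06,.07,.08,.09,.1):
    o,d=ray(T,(292.9,200.4)); q=o+d*(z-o[2])/d[2]; u=proj(S,q)[0]; print(z,inbox(q).round(4),u.round(1),((u+.5-[225,165])*6.6).round(0))
```

```text
0.04 [-0.0429 -0.0356  0.04  ] [285.6 230.6] [403. 436.]
0.05 [-0.0444 -0.0345  0.05  ] [285.  227.8] [400. 418.]
0.06 [-0.0458 -0.0334  0.06  ] [284.5 225.1] [396. 400.]
0.07 [-0.0473 -0.0322  0.07  ] [283.9 222.3] [392. 381.]
0.08 [-0.0488 -0.0311  0.08  ] [283.3 219.4] [388. 362.]
0.09 [-0.0503 -0.03    0.09  ] [282.7 216.5] [384. 343.]
0.1 [-0.0517 -0.0289  0.1   ] [282.1 213.6] [380. 324.]
```

View pics/o18b.png

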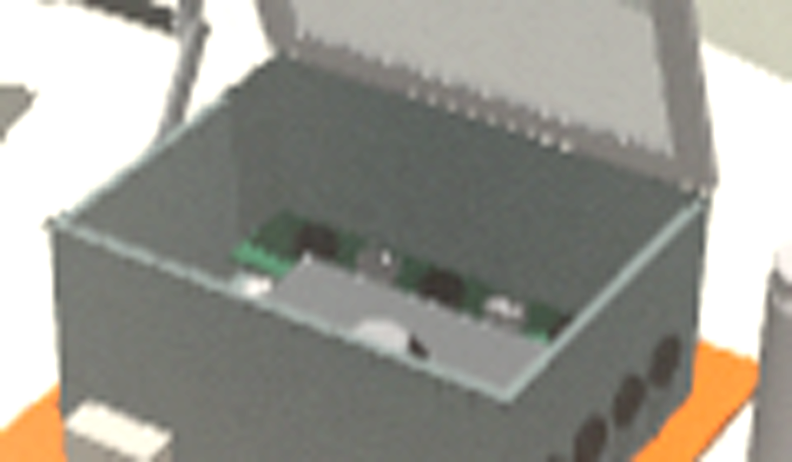

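Request:
send_rows:
  rows: "0.002 -0.0408 0 0.0061 -0.0236 0;0.002 -0.0408 0 0.0061 -0.0236 0;0.002 -0.0408 0 0.0061 -0.0236 0;0.002 -0.0408 0 0.0061 -0.0236 0;0.002 -0.0408 0 0.0061 -0.0236 0;0.002 -0.0408 0 0.0061 -0.0236 0;0.002 -0.0408 0 0.0061 -0.0236 0;0 0 -0.03 0 0 0;0 0 -0.04 0 0 0;0 0 -0.04 0 0 0;0 0 -0.04 0 0 0;0 0 -0.04 0 0 0;0 0 -0.04 0 0 0;0 0 -0.03 0 0 0;0 0 -0.015 0 0 0;0 0 0 0 0 0"
  grip: 0.0

```text
clock: 14.05
tcp_pos: [0.5409, -0.0907, 0.1236]
orientation: [-1.182, 0.916, -1.081]
contact_force: [-0.3, 0.3, -0.5]
grip_width: -0.0
```

Run:
```python
from h import *
o=obs(); print('tcp box',inbox(o['tcp_pos']).round(4)); print(R.from_rotvec(o['orientation']).as_matrix()[:,1].round(3))
S=shot('side','pics/side19.png');im=cv2.imread('pics/side19.png')[90:230,215:345]; cv2.imwrite('pics/o19s.png',cv2.resize(im,None,fx=4.2,fy=4.2,interpolation=cv2.INTER_CUBIC))
```

```text
clock 14.05
joints [-0.3921  0.3871  0.5892  2.101  -0.4927  0.6148  0.7906]
tcp_pos [ 0.5409 -0.0907  0.1236]
orientation [-1.1822  0.916  -1.0809]
contact_force [-0.2709  0.2795 -0.5437]
moment [-0.0804  0.2084  0.0232]
grip_width -0.0
tcp box [-0.0506 -0.0313  0.1236]
[ 0.16   0.042 -0.986]
```

View pics/o19s.png

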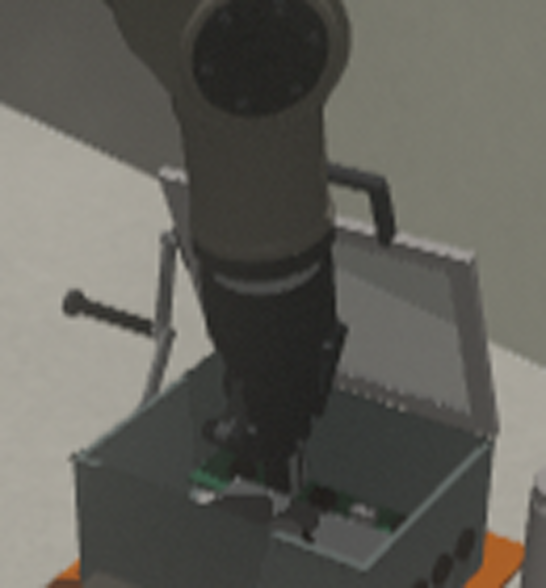

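Request:
send_rows:
  rows: "0.0015 0.0008 -0.01 0 0 0;0 0 -0.01 0 0 0;0 0 -0.006 0 0 0;0 0 0 0 0 0"

```text
clock: 14.5
tcp_pos: [0.5438, -0.0895, 0.099]
orientation: [-1.18, 0.913, -1.082]
contact_force: [-0.3, 0.4, 1.0]
grip_width: 0.0
```

Request:
send_rows:
  rows: "0 0 -0.003 0 0 0;0 0 -0.003 0 0 0;0 0 0 0 0 0"

```text
clock: 14.8
tcp_pos: [0.5442, -0.0896, 0.0936]
orientation: [-1.179, 0.912, -1.083]
contact_force: [-0.3, -0.4, -0.3]
grip_width: -0.0
```

Request:
send_rows:
  rows: "-0.0015 0 -0.002 0 0 0;0 0 -0.002 0 0 0;0 0 0 0 0 0"

```text
clock: 15.1
tcp_pos: [0.5429, -0.0897, 0.0898]
orientation: [-1.179, 0.912, -1.083]
contact_force: [-0.7, 0.4, 1.5]
grip_width: -0.0001
```

Request:
send_rows:
  rows: "0 0 -0.002 0 0 0;0 0 -0.002 0 0 0;0 0 0 0 0 0"

```text
clock: 15.4
tcp_pos: [0.5429, -0.0898, 0.0858]
orientation: [-1.179, 0.912, -1.083]
contact_force: [-1.5, 1.1, 3.8]
grip_width: -0.0
```

Request:
send_rows:
  rows: "0 0 -0.0015 0 0 0;0 0 -0.0015 0 0 0;0 0 0 0 0 0"

```text
clock: 15.7
tcp_pos: [0.5431, -0.0898, 0.0843]
orientation: [-1.177, 0.912, -1.083]
contact_force: [-9.3, 1.3, 24.0]
grip_width: -0.0001
```

Request:
send_rows:
  rows: "0 0 -0.001 0 0 0;0 0 -0.001 0 0 0;0 0 0 0 0 0"

```text
clock: 16.0
tcp_pos: [0.5432, -0.0899, 0.0838]
orientation: [-1.175, 0.913, -1.083]
contact_force: [-16.9, 3.0, 45.2]
grip_width: -0.0001
```

Request:
send_rows:
  rows: "0 0 0.003 0 0 0;0 0 0.01 0 0 0;0 0 0.03 0 0 0;0 0 0.04 0 0 0;0 0 0.04 0 0 0;0 0 0.04 0 0 0;0 0 0.04 0 0 0;0 0 0.04 0 0 0;0 0 0.04 0 0 0"

```text
clock: 16.9
tcp_pos: [0.5424, -0.0897, 0.3653]
orientation: [-1.179, 0.912, -1.083]
contact_force: [1.3, 0.6, -0.2]
grip_width: 0.0001
```

Run:
```python
from h import *
o=obs(); print('tcp box',inbox(o['tcp_pos']).round(4))
S=np.load('pics/side18.npz');T=np.load('pics/top18.npz')
X,e=tri([T,S],[(196.8,188.9),(231.7,161.5)]); q=inbox(X); print(X,q.round(4),e, np.hypot(q[0],q[2]-.085))
# root of rod at elbow
for z,f,yb in (((243,388),S,.13),((255,395),S,.121)):
    print(onplane(f,(215+z[0]/6.667-.5,110+z[1]/6.667-.5),yb).round(4))
for (x0,y0,x1,y1,f,n) in ((215,130,275,185,S,'s'),(190,160,250,220,T,'t')):
    im=cv2.cvtColor(f['pixels'],cv2.COLOR_RGB2BGR)[y0:y1,x0:x1]; cv2.imwrite(f'pics/o18r{n}.png',cv2.resize(im,None,fx=10,fy=10,interpolation=cv2.INTER_CUBIC))
```

```text
clock 16.9
joints [-0.6298  0.0677  0.77    1.8266 -0.1242  1.1112  0.4356]
tcp_pos [ 0.5424 -0.0897  0.3653]
orientation [-1.1793  0.9123 -1.0829]
contact_force [ 1.2745  0.632  -0.1682]
moment [-0.0102  0.1179 -0.0131]
grip_width 0.0001
tcp box [-0.0489 -0.0307  0.3653]
[0.56376673 0.15491904 0.15057173] [0.0333 0.2007 0.1506] [array([-0.5,  0.8]), array([ 0.7, -0.1])] 0.073545280143895
[0.03   0.13   0.1522]
[0.0265 0.121  0.1532]
```

View pics/o18rs.png

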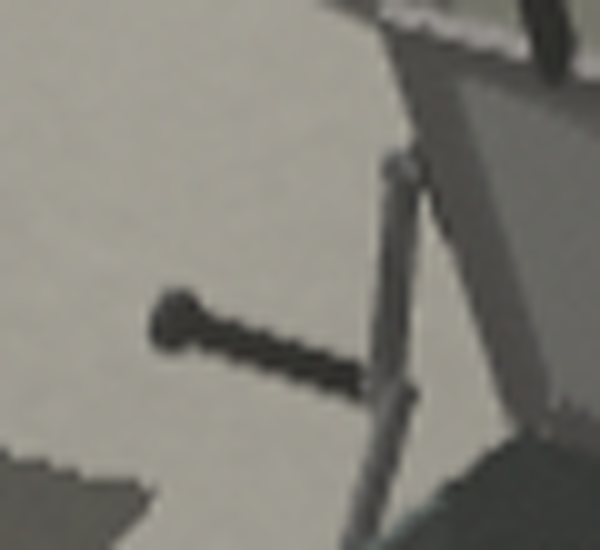

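View pics/o18rt.png

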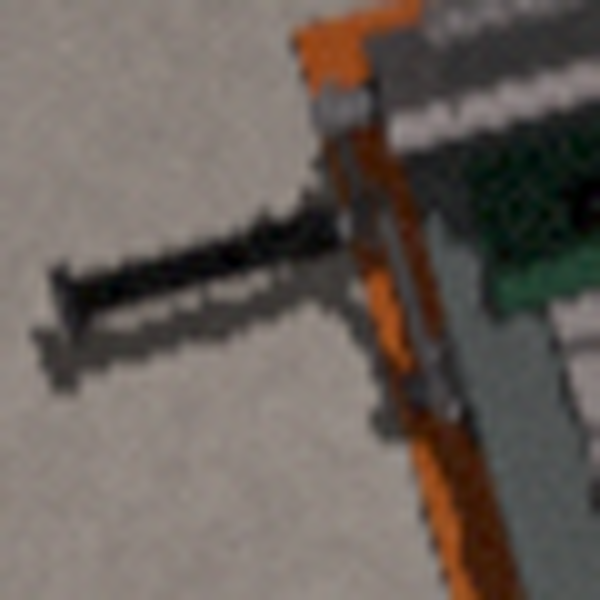

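```bash
cat > stay.py <<'E'
import numpy as np
from scipy.optimize import brentq
L=.0689
def pin(th,rho): return np.array([rho*np.cos(th),rho*np.sin(th)])
def foot(d): return np.array([.085,-d])
def rho_from(thmax,d): return brentq(lambda r:np.linalg.norm(pin(thmax,r)-foot(d))-2*L,.06,.14)
def elbow(th,rho,d,front=True):
    Pn,F=pin(th,rho),foot(d); v=Pn-F; D=np.linalg.norm(v); h=np.sqrt(max(L*L-D*D/4,0)); n=np.array([-v[1],v[0]])/D
    if n[0]<0: n=-n   # +u = forward
    return F+v/2+(n*h if front else -n*h), D
E
python3 - <<'E'
from h import *
from stay import *
S=np.load('pics/side18.npz');T=np.load('pics/top18.npz')
for a,b in (((196.7,189.7),(232.2,161.7)),((222.5,181.5),(251.5,167.7))):
    X,e=tri([T,S],[a,b]); q=inbox(X); print(q.round(4),e)
for d in(.03,.032,.034):
  for tm in (1.2,1.2175,1.235):
    rho=rho_from(tm,d); out=[]
    for dth in(.03,.034):
        E,D=elbow(tm-dth,rho,d,False); out.append((np.round([.085-E[0],.117+E[1]],4),'bend',round(2*np.arccos(D/2/L),3)))
    print(d,tm,round(rho,4),out, 'shut elbow',np.round([.085-elbow(0,rho,d)[0][0],.117+elbow(0,rho,d)[0][1]],4))
E
```

```text
[0.0327 0.2003 0.15  ] [array([-0.1,  0.2]), array([ 0.2, -0. ])]
[0.0359 0.1324 0.1487] [array([ 0., -0.]), array([-0.,  0.])]
0.03 1.2 0.1071 [(array([0.033 , 0.1475]), 'bend', np.float64(0.351)), (array([0.0336, 0.1472]), 'bend', np.float64(0.374))] shut elbow [-0.0645  0.0626]
0.03 1.2175 0.1055 [(array([0.034 , 0.1469]), 'bend', np.float64(0.348)), (array([0.0346, 0.1466]), 'bend', np.float64(0.371))] shut elbow [-0.0651  0.0645]
0.03 1.235 0.1039 [(array([0.035 , 0.1463]), 'bend', np.float64(0.346)), (array([0.0355, 0.146 ]), 'bend', np.float64(0.368))] shut elbow [-0.0658  0.0665]
0.032 1.2 0.1046 [(array([0.0334, 0.1453]), 'bend', np.float64(0.348)), (array([0.0339, 0.145 ]), 'bend', np.float64(0.371))] shut elbow [-0.0663  0.0664]
0.032 1.2175 0.103 [(array([0.0344, 0.1447]), 'bend', np.float64(0.346)), (array([0.0349, 0.1444]), 'bend', np.float64(0.368))] shut elbow [-0.0669  0.0684]
0.032 1.235 0.1015 [(array([0.0353, 0.1442]), 'bend', np.float64(0.343)), (array([0.0359, 0.1438]), 'bend', np.float64(0.365))] shut elbow [-0.0674  0.0706]
0.034 1.2 0.1021 [(array([0.0337, 0.1431]), 'bend', np.float64(0.345)), (array([0.0343, 0.1428]), 'bend', np.float64(0.368))] shut elbow [-0.0677  0.0702]
0.034 1.2175 0.1005 [(array([0.0347, 0.1425]), 'bend', np.float64(0.343)), (array([0.0352, 0.1422]), 'bend', np.float64(0.365))] shut elbow [-0.0681  0.0724]
0.034 1.235 0.099 [(array([0.0356, 0.142 ]), 'bend', np.float64(0.34)), (array([0.0362, 0.1416]), 'bend', np.float64(0.362))] shut elbow [-0.0684  0.0747]
```

Request:
send_rows:
  rows: "0.005 0.0369 0 -0.0071 0.0275 0;0.005 0.0369 0 -0.0071 0.0275 0;0.005 0.0369 0 -0.0071 0.0275 0;0.005 0.0369 0 -0.0071 0.0275 0;0.005 0.0369 0 -0.0071 0.0275 0;0.005 0.0369 0 -0.0071 0.0275 0;0 0 -0.03 0 0 0;0 0 -0.04 0 0 0;0 0 -0.04 0 0 0;0 0 -0.04 0 0 0;0 0 -0.025 0 0 0;0 0 0 0 0 0"
  grip: 0.05

```text
clock: 18.1
tcp_pos: [0.57, 0.1314, 0.1851]
orientation: [-1.326, 1.024, -1.018]
contact_force: [-0.2, -0.1, 0.1]
grip_width: 0.0497
```

Run:
```python
from h import *
o=obs(); print('tcp box',inbox(o['tcp_pos']).round(4)); print(R.from_rotvec(o['orientation']).as_matrix().round(3))
S=shot('side','pics/side20.png');im=cv2.imread('pics/side20.png')[80:210,190:320]; cv2.imwrite('pics/o20s.png',cv2.resize(im,None,fx=4.5,fy=4.5,interpolation=cv2.INTER_CUBIC)) 
T=shot('top','pics/top20.png');im=cv2.imread('pics/top20.png')[130:250,150:330]; cv2.imwrite('pics/o20t.png',cv2.resize(im,None,fx=4.4,fy=4.4,interpolation=cv2.INTER_CUBIC))
```

```text
clock 18.1
joints [-0.7725  0.4269  0.5757  1.8472 -0.2778  0.956   0.1801]
tcp_pos [0.57   0.1314 0.1851]
orientation [-1.3256  1.0238 -1.018 ]
contact_force [-0.2395 -0.0967  0.1306]
moment [-0.0311  0.0145  0.0142]
grip_width 0.0497
tcp box [0.0334 0.1763 0.1851]
[[ 0.252 -0.007  0.968]
 [-0.968 -0.003  0.251]
 [ 0.001 -1.    -0.007]]
```

View pics/o20s.png

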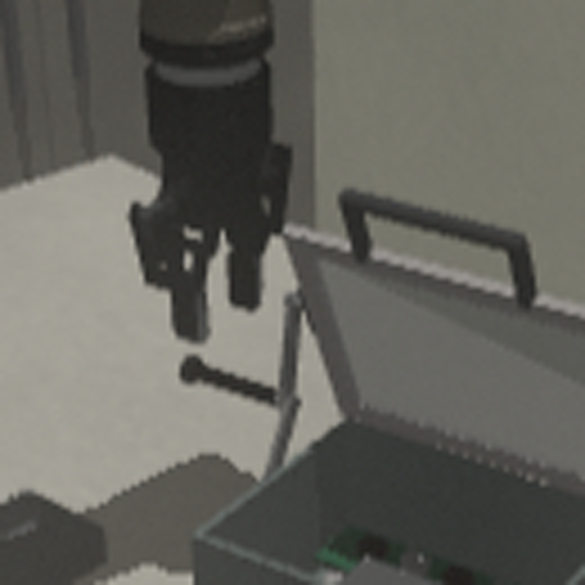

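View pics/o20t.png

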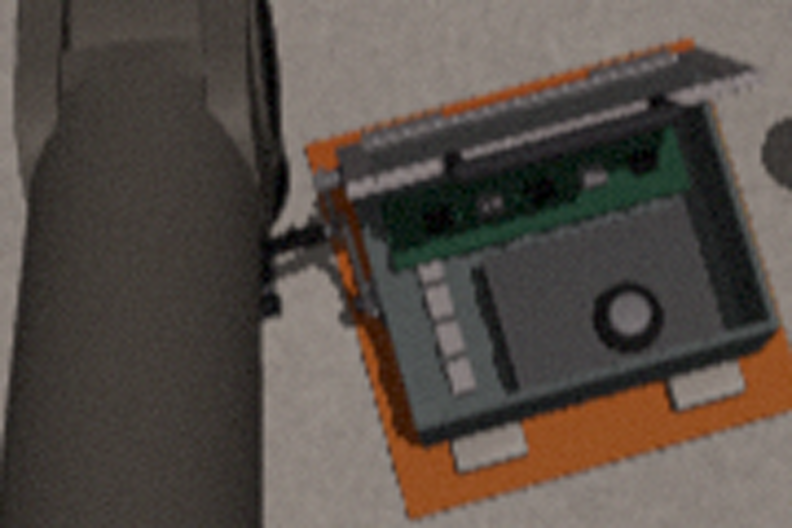

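Request:
send_rows:
  rows: "0.0015 0.0002 -0.02 0 0 0;0 0 -0.02 0 0 0;0 0 -0.01 0 0 0;0 0 -0.008 0 0 0;0 0 0 0 0 0"
  grip: 0.03

```text
clock: 18.7
tcp_pos: [0.5745, 0.132, 0.131]
orientation: [-1.318, 1.02, -1.02]
contact_force: [-0.5, -0.6, 0.3]
grip_width: 0.0298
```

Request:
send_rows:
  rows: "0 0 0 0 0 0;0 0 0 0 0 0;0 0 0 0 0 0;0 0 0 0 0 0"
  grip: 0.005
  grip_force: 40

```text
clock: 19.1
tcp_pos: [0.5732, 0.1316, 0.1315]
orientation: [-1.32, 1.022, -1.019]
contact_force: [-4.8, -1.9, 4.1]
grip_width: 0.0102
```

Run:
```python
from h import *
o=obs(); M=R.from_rotvec(o['orientation']).as_matrix(); print('tcp box',inbox(o['tcp_pos']).round(4),'grasp',inbox(o['tcp_pos']-.019*M[:,1]).round(4)); print(M[:,1].round(3))
S=shot('side','pics/side21.png');im=cv2.imread('pics/side21.png')[80:210,190:320]; cv2.imwrite('pics/o21s.png',cv2.resize(im,None,fx=4.5,fy=4.5,interpolation=cv2.INTER_CUBIC))
```

```text
clock 19.1
joints [-0.7367  0.4973  0.5385  1.885  -0.3327  0.8506  0.225 ]
tcp_pos [0.5732 0.1316 0.1315]
orientation [-1.3196  1.0221 -1.019 ]
contact_force [-4.8123 -1.931   4.0871]
moment [-0.265   1.0735 -0.0739]
grip_width 0.0102
tcp box [0.0366 0.1757 0.1315] grasp [0.0366 0.1757 0.1505]
[-0.002  0.    -1.   ]
```

View pics/o21s.png

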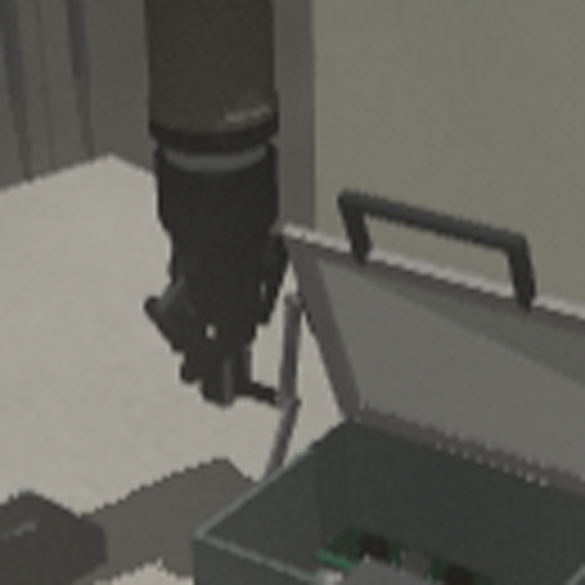

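```bash
cat >> h.py <<'E'
FX=.0023
def srows(al,corr=(0,0,0)):
    for i,(a,b) in enumerate(zip(al[:-1],al[1:])):
        d=bx*.0689*(np.sin(b)-np.sin(a))+ez*.0689*(np.cos(b)-np.cos(a))
        if i==0: d=d+bx*corr[0]+by*corr[1]+ez*corr[2]
        print("%.4f %.4f %.4f 0 0 0;"%tuple(d),end=' ')
    print()
def rod(a=None,ds=.004):
    o=r.get_obs(); M=R.from_rotvec(o["orientation"]).as_matrix(); g=inbox(o["tcp_pos"]-.019*M[:,1])
    x,z=g[0]-FX,g[2]-ds-.085
    al=np.arctan2(x,z); fb=R.from_rotvec([0,0,-P[2]]).apply(o["contact_force"])
    rad=fb[0]*np.sin(al)+fb[2]*np.cos(al); tan=-(fb[0]*np.cos(al)-fb[2]*np.sin(al))
    print('t',round(o['clock'],2),'grasp',g.round(4),'alpha',al.round(3),'r',np.hypot(x,z).round(4),'F box',fb.round(1),'F radial out',rad.round(1),'F fwd-tang',tan.round(1),'grip',round(o['grip_width'],4),'M',np.round(o['moment'],2),'ty',M[:,1].round(3))
    return al
E
python3 - <<'E'
from h import *
rod()
srows(.521-np.r_[0:.31:.05])
E
```

```text
t 19.15 grasp [0.0366 0.1757 0.1505] alpha 0.509 r 0.0704 F box [-5.3  0.5  3.8] F radial out 0.8 F fwd-tang 6.4 grip 0.0107 M [-0.24  1.13 -0.03] ty [-0.002  0.    -1.   ]
-0.0029 -0.0008 0.0016 0 0 0; -0.0030 -0.0008 0.0015 0 0 0; -0.0031 -0.0008 0.0013 0 0 0; -0.0031 -0.0008 0.0012 0 0 0; -0.0032 -0.0008 0.0010 0 0 0; -0.0032 -0.0008 0.0008 0 0 0;
```

Request:
send_rows:
  rows: "-0.0029 -0.0008 0.0016 0 0 0;-0.003 -0.0008 0.0015 0 0 0;-0.0031 -0.0008 0.0013 0 0 0;0 0 0 0 0 0"

```text
clock: 19.55
tcp_pos: [0.5655, 0.1297, 0.1358]
orientation: [-1.317, 1.019, -1.02]
contact_force: [-0.1, 0.8, -0.9]
grip_width: 0.0104
```

```bash
python3 -c "
from h import *
rod()"
```

```text
t 19.55 grasp [0.0286 0.1758 0.1548] alpha 0.38 r 0.0708 F box [ 0.1  0.8 -0.9] F radial out -0.8 F fwd-tang -0.4 grip 0.0104 M [ 0.06 -0.11  0.06] ty [ 0.001  0.001 -1.   ]
```

```bash
python3 -c "
from h import *
srows(.392-np.r_[0:.31:.05])"
```

```text
-0.0031 -0.0008 0.0012 0 0 0; -0.0032 -0.0008 0.0011 0 0 0; -0.0032 -0.0008 0.0009 0 0 0; -0.0033 -0.0008 0.0007 0 0 0; -0.0033 -0.0009 0.0006 0 0 0; -0.0033 -0.0009 0.0004 0 0 0;
```

Request:
send_rows:
  rows: "-0.0032 -0.0008 0.0012 0 0 0;-0.0032 -0.0008 0.0011 0 0 0;-0.0032 -0.0008 0.0009 0 0 0;0 0 0 0 0 0"

```text
clock: 19.95
tcp_pos: [0.5558, 0.1272, 0.139]
orientation: [-1.317, 1.02, -1.02]
contact_force: [-0.8, -0.0, 3.2]
grip_width: 0.0104
```

```bash
python3 -c "
from h import *
rod()
S=shot('side','pics/side22.png')
im=cv2.imread('pics/side22.png')[80:210,190:320]; cv2.imwrite('pics/o22s.png',cv2.resize(im,None,fx=4.5,fy=4.5,interpolation=cv2.INTER_CUBIC))"
```

```text
t 19.95 grasp [0.0186 0.1759 0.158 ] alpha 0.232 r 0.071 F box [-0.8  0.2  3.2] F radial out 2.9 F fwd-tang 1.5 grip 0.0104 M [ 0.16 -0.08  0.07] ty [ 0.001  0.001 -1.   ]
```

View pics/o22s.png

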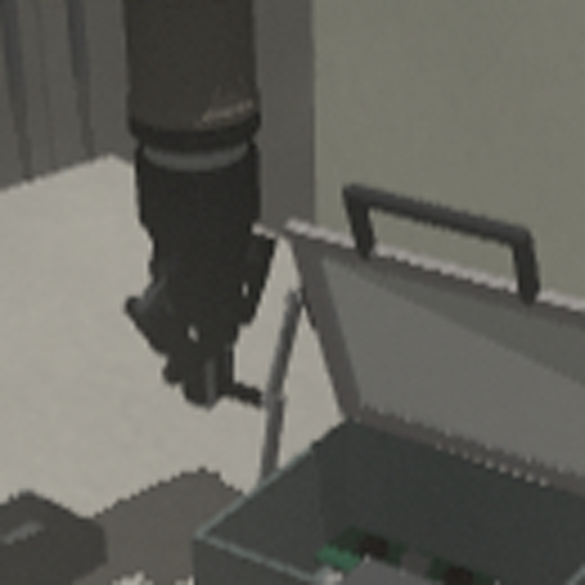

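```bash
python3 -c "
from h import *
srows(.24-np.r_[0:.62:.06])"
```

```text
-0.0039 -0.0010 0.0009 0 0 0; -0.0040 -0.0010 0.0006 0 0 0; -0.0040 -0.0010 0.0004 0 0 0; -0.0040 -0.0010 0.0001 0 0 0; -0.0040 -0.0010 -0.0001 0 0 0; -0.0040 -0.0010 -0.0004 0 0 0; -0.0040 -0.0010 -0.0006 0 0 0; -0.0039 -0.0010 -0.0009 0 0 0; -0.0039 -0.0010 -0.0011 0 0 0; -0.0038 -0.0010 -0.0013 0 0 0;
```

Request:
send_rows:
  rows: "-0.004 -0.001 0.001 0 0 0;-0.004 -0.001 0.0007 0 0 0;-0.004 -0.001 0.0004 0 0 0;-0.004 -0.001 0.0001 0 0 0;0 0 0 0 0 0"

```text
clock: 20.5
tcp_pos: [0.539, 0.123, 0.1411]
orientation: [-1.318, 1.021, -1.02]
contact_force: [-2.2, 0.1, 8.8]
grip_width: 0.0104
```

```bash
python3 -c "
from h import *
rod()"
```

```text
t 20.5 grasp [0.0013 0.176  0.1601] alpha -0.014 r 0.0711 F box [-2.1  0.6  8.8] F radial out 8.8 F fwd-tang 2.0 grip 0.0104 M [ 0.06  0.42 -0.04] ty [-0.001  0.001 -1.   ]
```

```bash
python3 -c "
from h import *
srows(-.015-np.r_[0:.5:.06],(0,0,.0013))"
```

```text
-0.0040 -0.0010 0.0011 0 0 0; -0.0040 -0.0010 -0.0004 0 0 0; -0.0039 -0.0010 -0.0007 0 0 0; -0.0039 -0.0010 -0.0009 0 0 0; -0.0038 -0.0010 -0.0012 0 0 0; -0.0038 -0.0010 -0.0014 0 0 0; -0.0037 -0.0010 -0.0016 0 0 0; -0.0036 -0.0009 -0.0019 0 0 0;
```

Request:
send_rows:
  rows: "-0.004 -0.001 0.0011 0 0 0;-0.004 -0.001 -0.0004 0 0 0;-0.004 -0.001 -0.0006 0 0 0;-0.004 -0.001 -0.0008 0 0 0;0 0 0 0 0 0"

```text
clock: 21.0
tcp_pos: [0.5218, 0.1186, 0.1393]
orientation: [-1.321, 1.022, -1.019]
contact_force: [-4.5, -0.5, 3.3]
grip_width: 0.0101
```

```bash
python3 -c "
from h import *
rod()"
```

```text
t 21.0 grasp [-0.0163  0.1761  0.1583] alpha -0.263 r 0.0717 F box [-4.5  0.6  3.3] F radial out 4.4 F fwd-tang 3.5 grip 0.0101 M [-0.17  0.95 -0.01] ty [-0.003 -0.    -1.   ]
```

```bash
python3 -c "
from h import *
srows(-.273-np.r_[0:.5:.06],(-.0003,0,.0005))"
```

```text
-0.0041 -0.0011 -0.0007 0 0 0; -0.0037 -0.0010 -0.0015 0 0 0; -0.0036 -0.0009 -0.0017 0 0 0; -0.0035 -0.0009 -0.0019 0 0 0; -0.0034 -0.0009 -0.0021 0 0 0; -0.0033 -0.0009 -0.0023 0 0 0; -0.0032 -0.0008 -0.0025 0 0 0; -0.0030 -0.0008 -0.0027 0 0 0;
```

Request:
send_rows:
  rows: "-0.0042 -0.0011 -0.0007 0 0 0;-0.0038 -0.001 -0.0014 0 0 0;-0.0037 -0.001 -0.0017 0 0 0;-0.0036 -0.0009 -0.0019 0 0 0;0 0 0 0 0 0"

```text
clock: 21.5
tcp_pos: [0.5066, 0.1147, 0.1334]
orientation: [-1.321, 1.022, -1.019]
contact_force: [-4.4, -1.2, -0.5]
grip_width: 0.0101
```

```bash
python3 -c "
from h import *
rod()
S=shot('side','pics/side23.png')
im=cv2.imread('pics/side23.png')[80:210,190:320]; cv2.imwrite('pics/o23s.png',cv2.resize(im,None,fx=4.5,fy=4.5,interpolation=cv2.INTER_CUBIC))"
```

```text
t 21.5 grasp [-0.0321  0.1761  0.1524] alpha -0.497 r 0.0721 F box [-4.6 -0.  -0.5] F radial out 1.8 F fwd-tang 4.2 grip 0.0101 M [-0.2   1.09 -0.06] ty [-0.003 -0.001 -1.   ]
```

View pics/o23s.png

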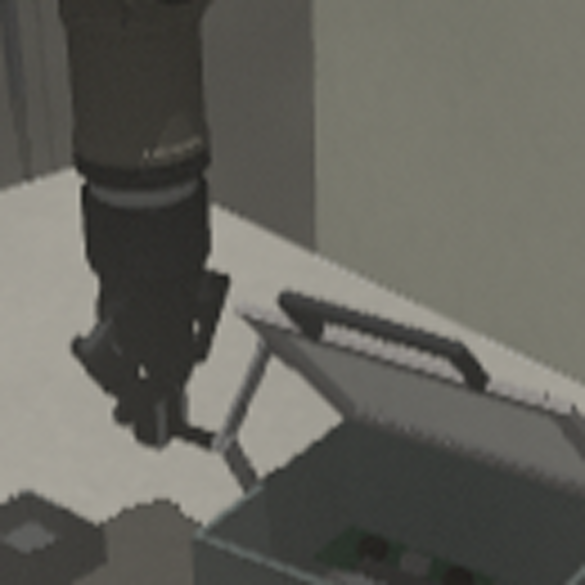

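```bash
python3 -c "
from h import *
srows(-.523-np.r_[0:.5:.06])"
```

```text
-0.0034 -0.0009 -0.0022 0 0 0; -0.0033 -0.0009 -0.0024 0 0 0; -0.0031 -0.0008 -0.0026 0 0 0; -0.0030 -0.0008 -0.0028 0 0 0; -0.0028 -0.0007 -0.0029 0 0 0; -0.0026 -0.0007 -0.0031 0 0 0; -0.0024 -0.0006 -0.0033 0 0 0; -0.0023 -0.0006 -0.0034 0 0 0;
```

Request:
send_rows:
  rows: "-0.0034 -0.0009 -0.0021 0 0 0;-0.0033 -0.0009 -0.0023 0 0 0;-0.0032 -0.0008 -0.0025 0 0 0;-0.0031 -0.0008 -0.0027 0 0 0;0 0 0 0 0 0"

```text
clock: 22.05
tcp_pos: [0.493, 0.1111, 0.1233]
orientation: [-1.322, 1.023, -1.019]
contact_force: [-5.2, -0.2, -2.7]
grip_width: 0.0099
```

```bash
python3 -c "
from h import *
rod()"
```

```text
t 22.05 grasp [-0.0461  0.1761  0.1423] alpha -0.737 r 0.072 F box [-5.1  1.1 -2.7] F radial out 1.4 F fwd-tang 5.6 grip 0.0099 M [-0.21  1.15  0.01] ty [-0.004 -0.001 -1.   ]
```

```bash
python3 -c "
from h import *
srows(-.77-np.r_[0:.5:.06])"
```

```text
-0.0028 -0.0007 -0.0030 0 0 0; -0.0026 -0.0007 -0.0031 0 0 0; -0.0024 -0.0006 -0.0033 0 0 0; -0.0022 -0.0006 -0.0034 0 0 0; -0.0020 -0.0005 -0.0036 0 0 0; -0.0018 -0.0005 -0.0037 0 0 0; -0.0016 -0.0004 -0.0038 0 0 0; -0.0014 -0.0004 -0.0039 0 0 0;
```

Request:
send_rows:
  rows: "-0.0028 -0.0007 -0.0029 0 0 0;-0.0026 -0.0007 -0.0031 0 0 0;-0.0025 -0.0006 -0.0032 0 0 0;-0.0023 -0.0006 -0.0034 0 0 0;0 0 0 0 0 0"

```text
clock: 22.55
tcp_pos: [0.4825, 0.1084, 0.1104]
orientation: [-1.322, 1.023, -1.018]
contact_force: [-6.1, -0.3, -3.8]
grip_width: 0.0104
```

```bash
python3 -c "
from h import *
rod(ds=.007)"
```

```text
t 22.55 grasp [-0.057   0.1761  0.1294] alpha -1.008 r 0.0701 F box [-6.   1.3 -3.8] F radial out 3.0 F fwd-tang 6.4 grip 0.0104 M [-0.13  1.28  0.02] ty [-0.004 -0.001 -1.   ]
```

```bash
python3 -c "
from h import *
srows(-1.01-np.r_[0:.9:.06])"
```

```text
-0.0020 -0.0005 -0.0036 0 0 0; -0.0018 -0.0005 -0.0037 0 0 0; -0.0016 -0.0004 -0.0038 0 0 0; -0.0014 -0.0004 -0.0039 0 0 0; -0.0011 -0.0003 -0.0040 0 0 0; -0.0009 -0.0002 -0.0040 0 0 0; -0.0007 -0.0002 -0.0041 0 0 0; -0.0004 -0.0001 -0.0041 0 0 0; -0.0002 -0.0001 -0.0041 0 0 0; 0.0000 0.0000 -0.0041 0 0 0; 0.0003 0.0001 -0.0041 0 0 0; 0.0005 0.0001 -0.0041 0 0 0; 0.0008 0.0002 -0.0041 0 0 0; 0.0010 0.0003 -0.0040 0 0 0; 0.0012 0.0003 -0.0039 0 0 0;
```

Request:
send_rows:
  rows: "-0.0022 -0.0006 -0.0035 0 0 0;-0.002 -0.0005 -0.0036 0 0 0;-0.0018 -0.0005 -0.0037 0 0 0;-0.0015 -0.0004 -0.0038 0 0 0;0 0 0 0 0 0"

```text
clock: 23.05
tcp_pos: [0.4755, 0.1066, 0.096]
orientation: [-1.322, 1.022, -1.019]
contact_force: [-5.7, 0.1, -5.5]
grip_width: 0.0102
```

```bash
python3 -c "
from h import *
rod(ds=.007)
S=shot('side','pics/side24.png')
im=cv2.imread('pics/side24.png')[80:230,180:330]; cv2.imwrite('pics/o24s.png',cv2.resize(im,None,fx=4,fy=4,interpolation=cv2.INTER_CUBIC))"
```

```text
t 23.05 grasp [-0.0642  0.1761  0.115 ] alpha -1.237 r 0.0703 F box [-5.5  1.5 -5.5] F radial out 3.4 F fwd-tang 7.0 grip 0.0102 M [-0.04  1.23 -0.04] ty [-0.004 -0.001 -1.   ]
```

View pics/o24s.png

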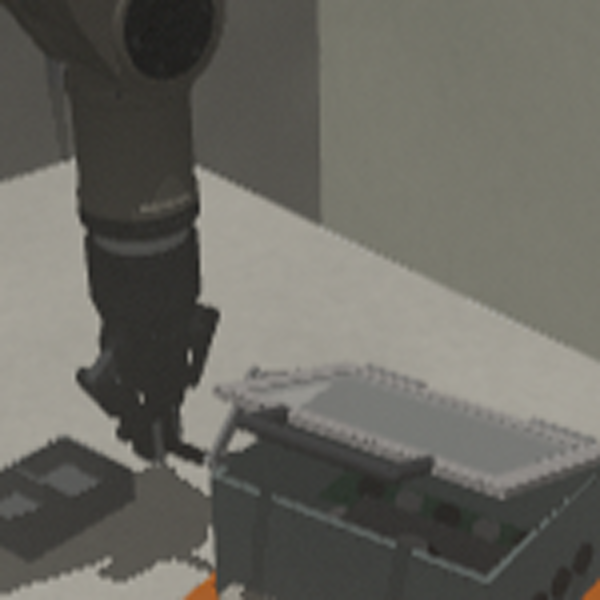

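Request:
send_rows:
  rows: "-0.0012 -0.0003 -0.0039 0 0 0;-0.0009 -0.0002 -0.004 0 0 0;-0.0006 -0.0002 -0.0041 0 0 0;-0.0004 -0.0001 -0.0041 0 0 0;0 0 0 0 0 0"

```text
clock: 23.6
tcp_pos: [0.4722, 0.1059, 0.08]
orientation: [-1.322, 1.023, -1.018]
contact_force: [-5.7, -1.3, -7.1]
grip_width: 0.0105
```

```bash
python3 -c "
from h import *
rod(ds=.007)
from stay import *
for d in(.03,.032,.034):
    rho=rho_from(1.2175,d)
    for th in (0,.1,.2,.3):
        E,_=elbow(th,rho,d); print(d,th,np.round([.085-E[0]+FX,.117+E[1]],4))
"
```

```text
t 23.6 grasp [-0.0676  0.1763  0.099 ] alpha -1.471 r 0.0702 F box [-5.9  0.2 -7.1] F radial out 5.2 F fwd-tang 7.7 grip 0.0105 M [-0.04  1.46 -0.08] ty [-0.004 -0.001 -1.   ]
0.03 0 [-0.0628  0.0645]
0.03 0.1 [-0.0661  0.0785]
0.03 0.2 [-0.0665  0.091 ]
0.03 0.3 [-0.0649  0.1023]
0.032 0 [-0.0646  0.0684]
0.032 0.1 [-0.0665  0.0813]
0.032 0.2 [-0.0662  0.0928]
0.032 0.3 [-0.0641  0.1034]
0.034 0 [-0.0658  0.0724]
0.034 0.1 [-0.0666  0.0841]
0.034 0.2 [-0.0656  0.0947]
0.034 0.3 [-0.0632  0.1045]
```

Request:
send_rows:
  rows: "-0.0004 -0.0001 -0.003 0 0 0;0 0 -0.003 0 0 0;0 0 -0.003 0 0 0;0.0003 0.0001 -0.003 0 0 0;0 0 0 0 0 0"

```text
clock: 24.1
tcp_pos: [0.4721, 0.1059, 0.068]
orientation: [-1.322, 1.023, -1.018]
contact_force: [-6.3, -1.5, -6.6]
grip_width: 0.0104
```

```bash
python3 -c "
from h import *
rod(ds=.007)
S=shot('side','pics/side25.png')
im=cv2.imread('pics/side25.png')[110:230,200:330]; cv2.imwrite('pics/o25s.png',cv2.resize(im,None,fx=5,fy=5,interpolation=cv2.INTER_CUBIC))"
```

```text
t 24.1 grasp [-0.0677  0.1763  0.087 ] alpha -1.642 r 0.0702 F box [-6.5  0.1 -6.6] F radial out 6.9 F fwd-tang 6.1 grip 0.0104 M [-0.03  1.35 -0.06] ty [-0.004 -0.001 -1.   ]
```

View pics/o25s.png

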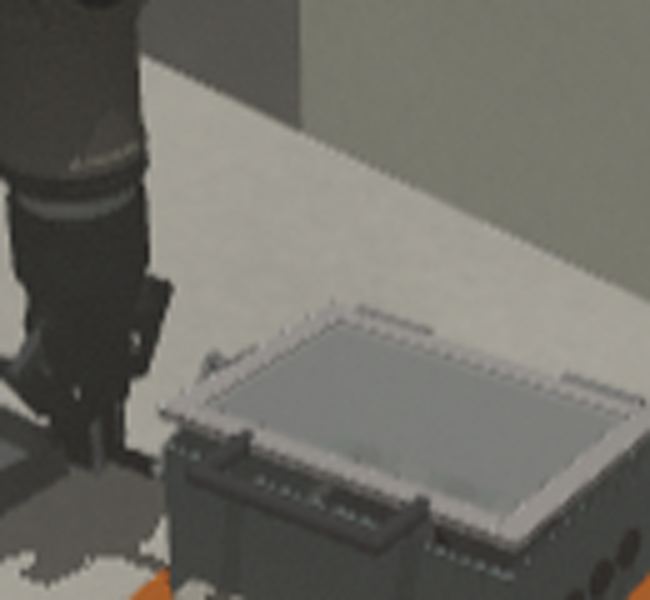

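Request:
send_rows:
  rows: "-0.0002 0 -0.002 0 0 0;0.0002 0 -0.002 0 0 0;0.0002 0.0001 -0.002 0 0 0;0 0 0 0 0 0"

```text
clock: 24.55
tcp_pos: [0.4727, 0.1062, 0.0623]
orientation: [-1.322, 1.022, -1.018]
contact_force: [-6.0, -0.4, -7.1]
grip_width: 0.0103
```

```bash
python3 -c "
from h import *
rod(ds=.007)"
```

```text
t 24.55 grasp [-0.067   0.1764  0.0813] alpha -1.725 r 0.0701 F box [-5.9  1.1 -7.1] F radial out 7.0 F fwd-tang 6.1 grip 0.0103 M [-0.02  1.24 -0.01] ty [-0.004 -0.001 -1.   ]
```

Request:
send_rows:
  rows: "0.0003 0.0001 -0.0015 0 0 0;0.0003 0.0001 -0.0015 0 0 0;0 0 0 0 0 0"

```text
clock: 24.85
tcp_pos: [0.4733, 0.1063, 0.0593]
orientation: [-1.322, 1.022, -1.019]
contact_force: [-5.7, -1.4, -6.8]
grip_width: 0.0105
```

```bash
python3 -c "
from h import *
rod(ds=.007)
S=shot('side','pics/side26.png')
ov2(S,(0,),'pics/o26s.png',(220,150,340,240))"
```

```text
t 24.85 grasp [-0.0664  0.1764  0.0783] alpha -1.768 r 0.07 F box [-5.9  0.1 -6.8] F radial out 7.1 F fwd-tang 5.5 grip 0.0105 M [-0.05  1.24 -0.04] ty [-0.004 -0.001 -1.   ]
```

View pics/o26s.png

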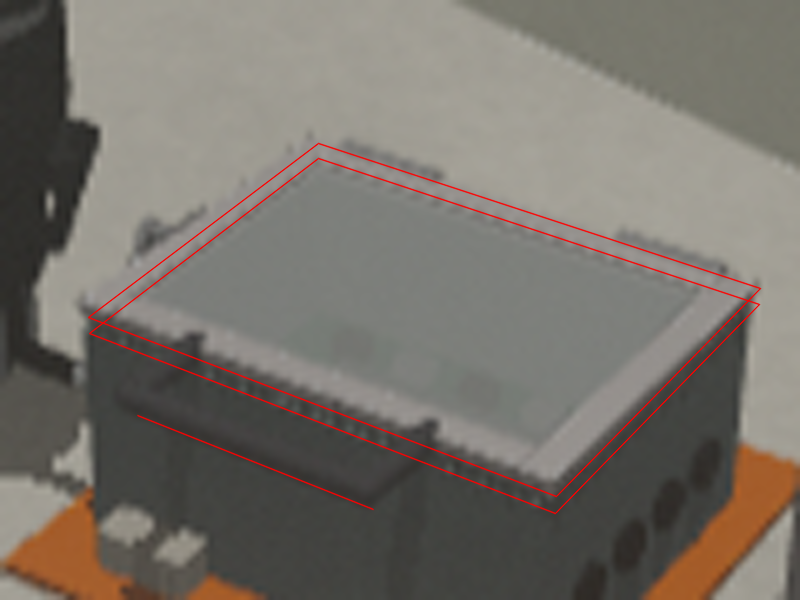

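Request:
send_rows:
  rows: "0.0003 0.0001 -0.001 0 0 0;0.0003 0.0001 -0.001 0 0 0;0.0003 0.0001 -0.001 0 0 0;0 0 0 0 0 0"

```text
clock: 25.3
tcp_pos: [0.474, 0.1065, 0.0563]
orientation: [-1.322, 1.023, -1.018]
contact_force: [-6.6, -0.6, -7.9]
grip_width: 0.0102
```

```bash
python3 -c "
from h import *
rod(ds=.007)"
```

```text
t 25.3 grasp [-0.0657  0.1764  0.0753] alpha -1.812 r 0.07 F box [-6.5  1.1 -7.9] F radial out 8.2 F fwd-tang 6.1 grip 0.0102 M [-0.11  1.26 -0.04] ty [-0.004 -0.001 -1.   ]
```

Request:
send_rows:
  rows: "0.0001 0.0001 -0.001 0 0 0;0.0003 0.0001 -0.001 0 0 0;0 0 0 0 0 0"

```text
clock: 25.6
tcp_pos: [0.4745, 0.1066, 0.0546]
orientation: [-1.322, 1.023, -1.018]
contact_force: [-7.8, -0.9, -2.0]
grip_width: 0.0105
```

```bash
python3 -c "
from h import *
rod(ds=.007)
S=shot('side','pics/side27.png')
ov2(S,(0,),'pics/o27s.png',(220,150,340,240))"
```

```text
t 25.6 grasp [-0.0651  0.1764  0.0736] alpha -1.837 r 0.0699 F box [-7.8  1.1 -2. ] F radial out 8.0 F fwd-tang -0.1 grip 0.0105 M [-0.28  1.6  -0.06] ty [-0.004 -0.001 -1.   ]
```

View pics/o27s.png

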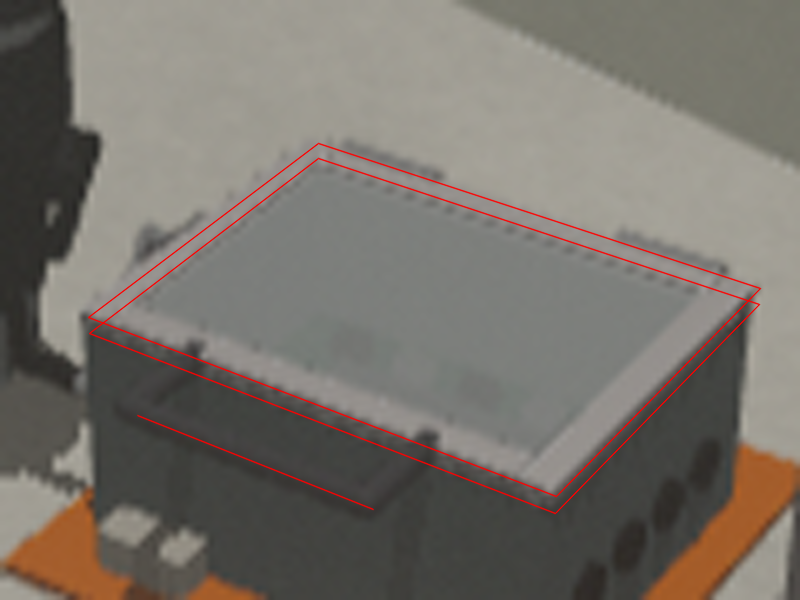

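Request:
send_rows:
  rows: "-0.001 -0.0003 -0.0008 0 0 0;0 0 0 0 0 0;0 0 0 0 0 0"

```text
clock: 25.95
tcp_pos: [0.4745, 0.1065, 0.0543]
orientation: [-1.32, 1.022, -1.019]
contact_force: [-6.6, -1.4, 0.2]
grip_width: 0.0104
```

```bash
python3 -c "
from h import *
rod(ds=.007)"
```

```text
t 25.95 grasp [-0.0652  0.1763  0.0733] alpha -1.841 r 0.0701 F box [-6.7  0.4  0.2] F radial out 6.4 F fwd-tang -2.0 grip 0.0104 M [-0.19  1.35 -0.01] ty [-0.002 -0.    -1.   ]
```

Request:
send_rows:
  rows: "-0.0008 -0.0002 0 0 0 0;0 0 0 0 0 0;0 0 0 0 0 0;0 0 0.01 0 0 0;0 0 0.03 0 0 0;0 0 0.04 0 0 0;0 0 0.04 0 0 0;0 0 0.04 0 0 0;-0.005 0.04 0.02 0 0 0;-0.005 0.04 0.02 0 0 0;-0.005 0.04 0 0 0 0;-0.005 0.04 0 0 0 0;0 0 0 0 0 0"
  grip: 0.04

```text
clock: 27.25
tcp_pos: [0.4535, 0.2732, 0.2553]
orientation: [-1.319, 1.014, -1.013]
contact_force: [0.0, 0.3, 0.1]
grip_width: 0.0398
```

```bash
python3 -c "
from h import *
o=obs()
S=shot('side','pics/side28.png');T=shot('top','pics/top28.png')
S0=np.load('pics/side0.npz')['pixels'].astype(int);T0=np.load('pics/top0.npz')['pixels'].astype(int)
for a,b,n,(x0,y0,x1,y1) in((S0,S['pixels'],'S',(160,160,380,330)),(T0,T['pixels'],'T',(150,120,420,280))):
    d=np.abs(a-b.astype(int)).max(2)[y0:y1,x0:x1].astype(np.uint8)
    cv2.imwrite(f'pics/d28{n}.png',cv2.resize(cv2.convertScaleAbs(d,alpha=4),None,fx=2.9,fy=2.9,interpolation=cv2.INTER_NEAREST))
ov2(S,(0,),'pics/o28s.png',(200,150,340,255))
"
```

```text
clock 27.25
joints [-1.1299  0.2267  0.5573  1.9055 -0.1397  1.0443 -0.2513]
tcp_pos [0.4535 0.2732 0.2553]
orientation [-1.3189  1.0136 -1.0126]
contact_force [0.0412 0.3003 0.1253]
moment [-0.0117 -0.0011  0.0033]
grip_width 0.0398
```

View pics/o28s.png

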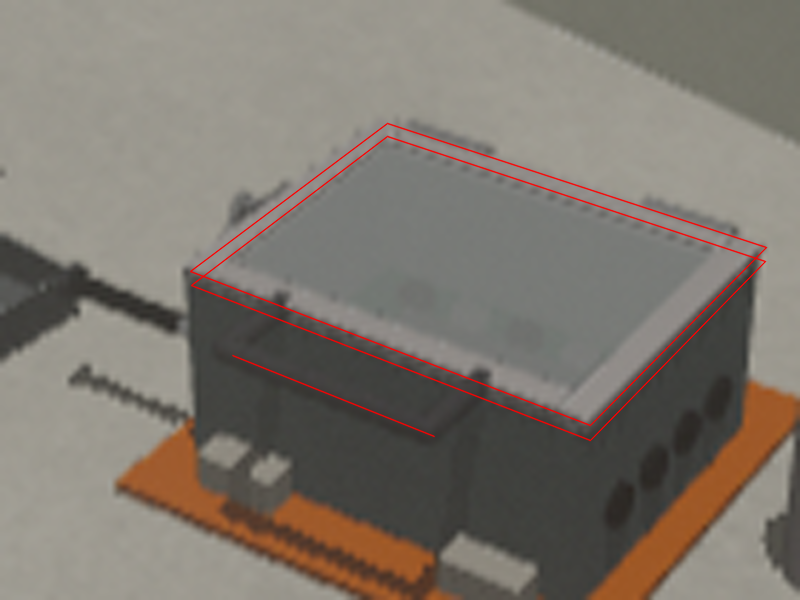

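View pics/d28S.png

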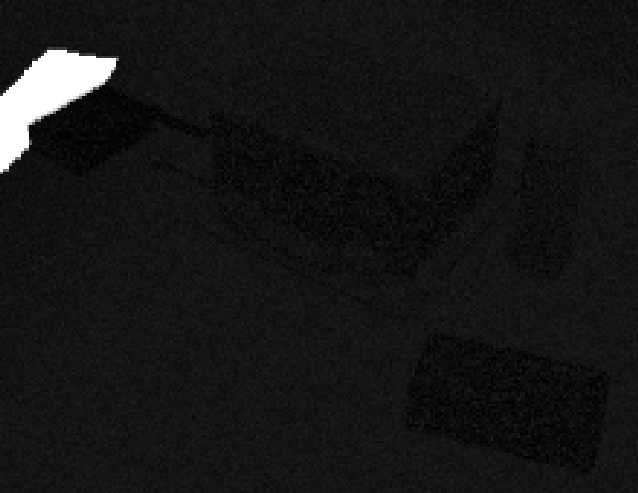

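View pics/d28T.png

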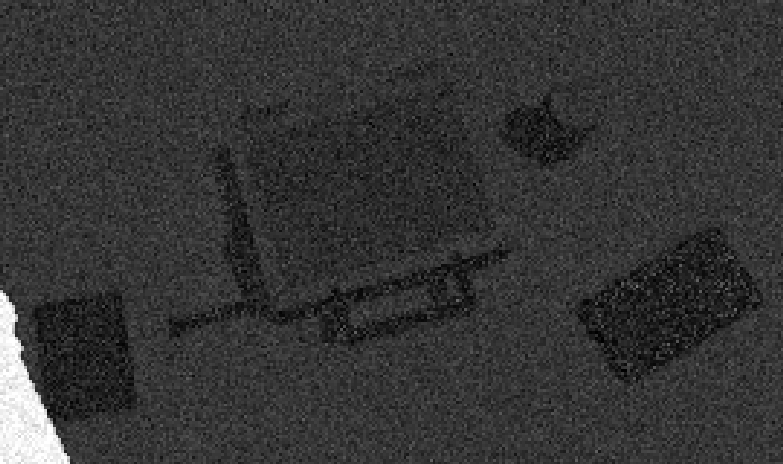

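View pics/top28.png

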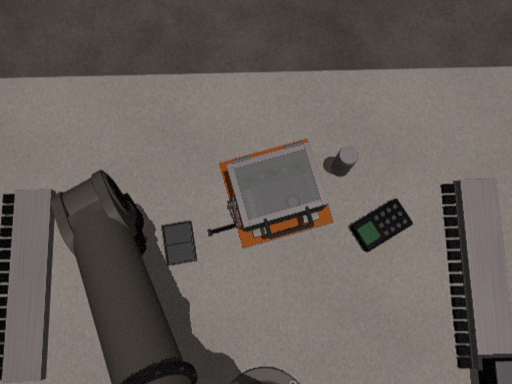

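The final frames match the starting ones except for the arm and its shadow. The lid, rod, tray, pendant and can are all at their first positions, so the lid is fully shut and the foot has not visibly shifted. The arm is clear of everything.

```bash
python3 -c "
from h import *
print(r.hand_in())"
```

```text
the job is handed in; nothing more can be done
None
```

The job is done in the order asked and handed in at about 27 s of the 72 s allowed. No verdict was reported.

- **Lid up:** I raised the lid by its handle to the stop, at about 1.22 rad. The pull at the handle there was about 4 N, against the 12 N limit. The elbow went over centre and the lid rested locked about 0.03 rad lower. It stayed up after I let go.
- **Reset button:** I pressed it until it stopped firmly, after about 6 mm of travel. I pressed harder than needed: the finger tips reached about 45 N straight down, where 5 N is enough. This came from sending two steps without checking between them.
- **Lid down:** I broke the stay to the front by its pull rod and lowered the lid by it, with readings of 10 N or less at my checks. I let go only once the rod stopped moving and no longer carried the lid's weight.
- **Side loads:** While lifting, up to about 15 N acted between the handle and the hinge, which I corrected as I went.
- **Last checks:** The final pictures from both cameras match the first ones except for the arm and its shadow. The lid is shut, and the rod, tray, pendant and can are where they started, with no visible shift of the stay's foot. The arm touched nothing, reading about 0.3 N.
- **Disagreements:** Camera and arm positions differed by about 2–3 mm. The handle also slid about 7 mm along the fingers during the lift, with no harm seen.

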